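Make up a dispatch column of cheese cartons and click the tally switch

ROBOT

A 6-joint arm with a two-finger parallel gripper is mounted at the origin on the work surface. World frame = base frame: x ahead of the robot, y to its left, z up, the work surface at z = 0. Lengths are in m, angles in rad, forces in N, time in s.
With the tool pointing down it reaches from about 0.375 to 0.9 m from the base axis. Payload 3.1 kg.
Tool frame: the origin (TCP) lies on the centre line of the jaws, within the pads' length; the fingertips stand ahead of it and the grasp point (between the pads) lies 3 mm ahead of it (robot.tip_reach is the z of the fingertips in the tool frame, in m); z points along the fingers, y is the line along which they close (so a half turn about z gives the same grasp; the last joint's range is limited). The gripper opens to 87 mm and grips with 3 to 60 N. Pads are 19 mm wide; open, the fingers measure 117 mm over their backs; the gripper's body (75 mm by 190 mm) begins 51 mm behind the grasp point.
Start: joints at [1.149, 0.527, 1.433, -0, 1.181, -0.178], TCP at [0.15, 0.607, 0.245] pointing down, gripper open.
Joint ranges: [-3.08, 3.08], [-0.75, 2.2], [0.22, 2.44], [-1.43, 4.57], [0, 2.65], [-2.85, 2.85]. Speed limits (rad/s): [2.79, 2.79, 3.14, 3.14, 3.14, 3.14].

INTERFACE

Orientations are given as a unit quaternion [x, y, z, w].
In Python, from rig import sensors, eyes, ticket, robot gives the robot as it stands.
- The arm moves only by the tool drive_tool, never from a script. Its argument "deltas" is a list that holds one entry, the list of rows, each a list of 6 numbers: the shift along the tool's x, y, z in mm, then the turn, a rotation vector about the tool's x, y, z in rad. A call has 1 to 8 rows; each row shifts and turns the commanded pose from where the row before left it, along the tool's axes as they then stand; what a row does not reach is not made up. A row lasts 1/12 s, in which the tool goes at most 41.7 mm and 7.16 degrees, less where a joint would pass 70% of its speed; a pose out of reach is approached as far as the arm can. A call is refused whole if a number of a shift passes 41.7 or a number of a turn 0.125, either way. A call with a gripper value outside its range is refused whole. "gripper" is the opening in per cent of the stroke, from 0 (shut) to 100 (fully open), set as the call begins (left out, the last holds). The fingers move at their own pace and stop on an object; "squeeze" is the grip in N (left out, the last holds). Time passes only in rows, so rows that do not move let the fingers close. It gives the time, the measured TCP pose, the force, the opening and the grip force at its end, in the units of the state.
- sensors.get_obs(): the state, without advancing time (a new reading comes with each control period).
- eyes.camera(name): name is "scene" or "top" or "wrist"; returns a dict with "img" (384x512x3 uint8, red, green, blue), "fov_y" (degrees; the focal length in pixels is half the picture's height over the tangent of half this angle, whatever the lens; pixels are square), "cx", "cy" (the principal point, pixels), "D" ([k1, k2, p1, p2, k3] as OpenCV has them; the pictures are not rectified), "xyz" and "attitude" of the camera in the world; the wrist camera has in their place "hand_eye" (4x4, takes a point from camera to tool coordinates, whose origin is the TCP and whose axes are the flange's). Camera axes: x right, y up, looking along -z (the intrinsics and any distortion apply to the point x, -y, -z); pixel columns grow to the right and rows downward; lengths in m; the calibration is good to about 2 mm. A picture is of the moment at which its call begins: read the wrist's pose just before it. There is no depth.
- ticket.hand_in(): hands the job in; it is judged then, once.
The state is a dict: "time": time; "q": joint angles; "joint_velocities": joint speeds; "joint_torque": joint torques, N m; "position": TCP position; "tool_rot": TCP orientation; "ft_force": force on the tool from outside, world axes, zero at the start; "moment": the same for the moment, N m; "grip_width": finger opening in m; "grip_force": force on a finger pad.
Only numpy, scipy, OpenCV 4.12 (cv2) and the standard library are available. Lean on these libraries where they do the work, as an engineer would, in place of code of your own. Each camera call takes 0.05 s, during which the arm holds its last target. There are 200 camera calls.

TASK

Put the cheese that stands on the stacking base upright in the empty place on the ripening tray, then stack every carton on the bench into one square column in the middle of the base, long sides parallel to the base's long side, deep cartons at the bottom, flat ones above them, and the top board squarely on top, grip bar up. When the column is complete, press the roller lever of the tally box down just until it clicks, without overtravel at any time, and let it spring back. Leave the other cheeses on the tray alone.

Things in the scene. Friction and masses are not known exactly. Their poses are not given: they have to be found in the camera images.
- deep1_c (a point): centre of closed cardboard deep carton, 100 long (its x) x 68 wide (its y) x 50 mm high (its z, up); point half-way up, 25 mm above its underside; rigid, about 0.3 to 0.5 kg; lies flat on the bench at the start. May be absent (None)
- deep2_c (a point): centre of closed cardboard deep carton, 100 long (its x) x 68 wide (its y) x 50 mm high (its z, up); point half-way up, 25 mm above its underside; rigid, about 0.3 to 0.5 kg; lies flat on the bench at the start. May be absent (None)
- deep3_c (a point): centre of closed cardboard deep carton, 100 long (its x) x 68 wide (its y) x 50 mm high (its z, up); point half-way up, 25 mm above its underside; rigid, about 0.3 to 0.5 kg; lies flat on the bench at the start. May be absent (None)
- flat1_c (a point): centre of closed cardboard flat carton, 100 long (its x) x 68 wide (its y) x 32 mm high (its z, up); point half-way up, 16 mm above its underside; rigid, about 0.2 to 0.35 kg; lies flat on the bench at the start. May be absent (None)
- flat2_c (a point): centre of closed cardboard flat carton, 100 long (its x) x 68 wide (its y) x 32 mm high (its z, up); point half-way up, 16 mm above its underside; rigid, about 0.2 to 0.35 kg; lies flat on the bench at the start. May be absent (None)
- cover_grip (a point): grip point of the top board: a plywood plate 110 (x) x 76 (y) x 8 mm with a wooden grip bar on its middle, 70 long (x) x 18 wide (y) x 24 mm tall. The point is at the centre of the bar, 20 mm above the underside of the plate; top of the bar at 32 mm. 0.12 kg, starts flat on the bench
- base_top (a point): middle of the top face of the stacking base, a fixed perforated dark steel plate 150 (x) x 110 (y) x 10 mm; the point is 10 mm above the bench, x along its long side, z up
- cheese_c (a point): centre of the small mushroom-shaped cheese that stands on the stacking base at the start: 58 mm high, round foot 58 mm across, overhanging cap 66 mm across over its top 18 mm (40 to 58 mm above its underside), 0.19 kg; point half-way up (29 mm above its underside), z up
- tray_spot (a point): middle of the empty place on the ripening tray, on its top face. The tray is a fixed perforated dark steel plate 120 (x) x 310 (y) x 10 mm, top 10 mm above the bench; in the point's frame (x across the tray, y along it) the two neighbours stand about 100 and 200 mm off towards -y
- neighbour1_c (a point): centre (half-way up) of a like cheese already standing on the tray, next to the empty place; bystander, not to be moved
- neighbour2_c (a point): centre (half-way up) of a like cheese already standing on the tray, second from the empty place; bystander, not to be moved
- roller (a point): centre of the roller (20 mm across, 16 mm wide, black) at the end of the switch lever on the tally box (a fixed grey box 85 x 46 x 34 mm). At rest the roller's centre is 75 mm above the bench; it is pressed straight down from above. The lever is hinged 66 mm behind it (towards the point's -x when at rest) and rises 0.5 rad towards the roller, so the roller also moves up to 8 mm towards the point's initial +x as it goes down
- tally_lever (a joint): angle of the switch lever, 0 at rest, growing as the roller is pressed down; sprung back, about 1.8 N at the roller to start and 2.8 N at the click. It clicks at 0.20 rad (roller about 14 mm down) and is overtravelled beyond 0.32 rad (roller about 23 mm down)
Things that resemble listed ones, but are neither listed nor needed, are in the scene too. Leave any green look-alike of the part that bears deep2_c alone.

How it is judged:
On the way, in this order (a step that is already met when the one before it is completed fails the run):
1. the cheese stands in the empty place on the tray (horizontal distance between cheese_c and tray_spot below 0.02 m and angle between cheese_c's own z axis and vertical below 0.1 rad and z of cheese_c in the frame of tray_spot below 0.036 m), for 0.2 s.
2. all cartons that are there and the top board stand in one square column on the base, deep below flat, the board on top (horizontal distance between each of deep1_c, deep2_c, deep3_c, flat1_c, flat2_c, cover_grip and base_top below 0.01 m and angle between the x axis of each of deep1_c, deep2_c, deep3_c, flat1_c, flat2_c, cover_grip and the x axis of base_top, either way round below 0.12 rad and angle between each of deep1_c, deep2_c, deep3_c, flat1_c, flat2_c, cover_grip's own z axis and vertical below 0.06 rad and z of each of flat1_c, flat2_c, cover_grip in the frame of deep1_c above 0.02 m and z of each of flat1_c, flat2_c, cover_grip in the frame of deep2_c above 0.02 m and z of each of flat1_c, flat2_c, cover_grip in the frame of deep3_c above 0.02 m and z of cover_grip in the frame of flat1_c above 0.02 m and z of cover_grip in the frame of flat2_c above 0.02 m), for 0.3 s.
3. the roller lever is pressed until it clicks (value of joint tally_lever above 0.2 rad), for 0.05 s.
At the end, for the whole second after the job is handed in: Cartons and top board within 10 mm of the base's middle, 0.12 rad of its long side and level (0.06 rad), flat above deep, board on top; cheese upright on the tray within 20 mm of the middle of the empty place; lever sprung back (below 0.06 rad) (all of step 1 and all of step 2 and value of joint tally_lever below 0.06 rad); the robot touches nothing.
It fails at once if the lever is overtravelled (value of joint tally_lever above 0.32 rad).
It fails at once if a bystander (a cheese already on the tray) is moved more than 25 mm (distance of any of neighbour1_c, neighbour2_c from where it was at the start of the episode above 0.025 m).
Of deep1, deep2, deep3, flat1, flat2 only 3 to 5 are there at a start; the rules pass over those that are not, and their reading is None.
At some moment in a run one of cheese may be knocked a few centimetres aside while the robot is not near it.
It also fails if it takes over 210 s, if anything falls off the work surface, if the arm or the gripper's body presses on something with over 40 N, if the wrist force passes 120 N, or if a joint passes its speed limit or range.

## Working session

There is one attempt and no reset: what is moved stays moved. The work goes in short steps, Python scripts to look and compute and a tool call to move; the robot and the scene stay as the last step left them, time stands still between calls to the robot, and variables do not carry over. Pictures are saved under pics/ and viewed, at most 14 in all, crops included, and the job is handed in when it is done.

Besides the shell and the picture viewer there is one more tool, called after "Emit:" by a JSON object that holds its "fn" and its "kwargs". drive_tool: Moves the arm, as the interface text tells. Its arguments: {"type":"object","properties":{"deltas":{"type":"array"},"gripper":{"type":"number"},"squeeze":{"type":"number"}},"required":["deltas"]}

```bash
ls; mkdir -p pics
cat > h.py <<'E'
import numpy as np, cv2, json
from scipy.spatial.transform import Rotation as R
from rig import sensors, eyes, ticket, robot
def cam(n):
    o=sensors.get_obs(); c=eyes.camera(n); h,w=c["img"].shape[:2]
    f=h/2/np.tan(np.radians(c["fov_y"])/2); c["K"]=np.array([[f,0,c["cx"]],[0,f,c["cy"]],[0,0,1]])
    if "hand_eye" in c:
        T=np.eye(4);T[:3,:3]=R.from_quat(o["tool_rot"]).as_matrix();T[:3,3]=o["position"]
        c["T"]=T@np.array(c["hand_eye"])
    else:
        T=np.eye(4);a=np.array(c["attitude"])
        T[:3,:3]=R.from_quat(a).as_matrix() if a.size==4 else a;T[:3,3]=c["xyz"];c["T"]=T
    return c
def ray(c,px,z):
    p=cv2.undistortPoints(np.array(px,float).reshape(-1,1,2),c["K"],np.array(c["D"],float))[:,0]
    d=np.c_[p[:,0],-p[:,1],-np.ones(len(p))]@c["T"][:3,:3].T; o=c["T"][:3,3]
    return o+d*((z-o[2])/d[:,2])[:,None]
def proj(c,P):
    P=(np.atleast_2d(P)-c["T"][:3,3])@c["T"][:3,:3]
    return cv2.projectPoints(P*[1,-1,-1],np.zeros(3),np.zeros(3),c["K"],np.array(c["D"],float))[0][:,0]
def save(c,n,crop=None,s=1):
    i=c["img"][:,:,::-1]
    if crop: i=i[crop[1]:crop[3],crop[0]:crop[2]]
    cv2.imwrite(f"pics/{n}.png",cv2.resize(i,None,fx=s,fy=s,interpolation=cv2.INTER_CUBIC))
E
python3 - <<'E'
from h import *
import pickle
for n in("top","scene","wrist"):
    c=cam(n);save(c,n+"0",s=1.5);pickle.dump(c,open(n+"0.pkl","wb"));print(n,c["fov_y"],c["D"],c["T"].round(3).tolist())
o=sensors.get_obs();print(o,robot.tip_reach)
E
```

```text
pics
top 53.65450034095282 [-0.0794064  0.         0.         0.         0.       ] [[-0.03, 0.995, -0.093, 0.382], [-1.0, -0.03, 0.002, -0.034], [-0.001, 0.093, 0.996, 1.34], [0.0, 0.0, 0.0, 1.0]]
scene 49.1264154526562 [-6.67185742e-05  0.00000000e+00  0.00000000e+00  0.00000000e+00
  0.00000000e+00] [[-0.371, -0.662, 0.651, 1.363], [0.929, -0.265, 0.26, 0.304], [0.0, 0.701, 0.713, 1.066], [0.0, 0.0, 0.0, 1.0]]
wrist 68.80041834287105 [-0.04536449  0.          0.          0.          0.        ] [[0.241, -0.939, -0.244, 0.084], [0.971, 0.233, 0.062, 0.624], [-0.001, -0.251, 0.968, 0.384], [0.0, 0.0, 0.0, 1.0]]
{'time': 0.15, 'q': array([ 1.14950085e+00,  5.28239131e-01,  1.43366191e+00,  2.64165503e-06,
        1.18138719e+00, -1.78471147e-01]), 'joint_velocities': array([-0.00184431, -0.00258922, -0.00331502, -0.00054601,  0.00042069,
        0.00033706]), 'joint_torque': array([ 6.02823529e-04, -4.40427768e+01, -1.76843905e+01,  6.33923267e-02,
        5.52541343e-02, -9.66325047e-05]), 'position': array([0.15000283, 0.60616583, 0.24378753]), 'tool_rot': array([ 1.21114550e-01,  9.92638175e-01, -8.09591966e-04, -2.51611212e-04]), 'ft_force': array([0.26212142, 0.50091541, 0.30815041]), 'moment': array([-0.03169256, -0.03514146,  0.01181516]), 'grip_force': 0.0, 'grip_width': 0.08732297572225554} 0.022
```

View pics/top0.png

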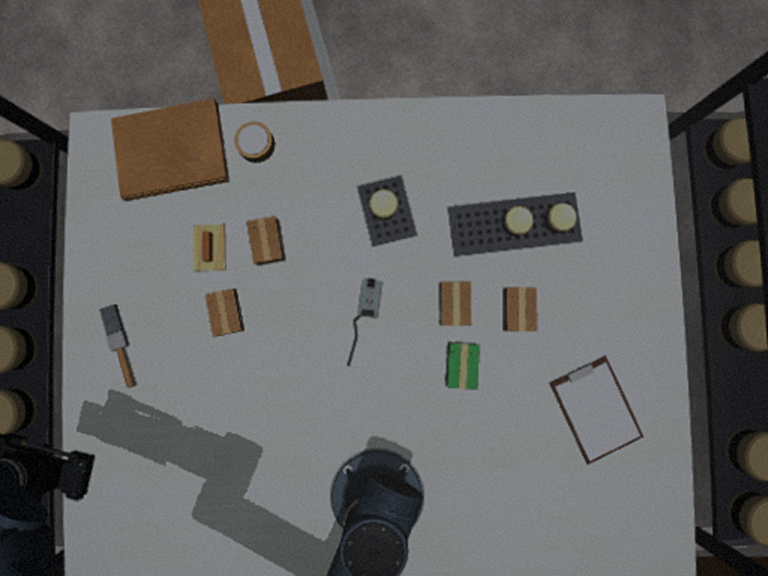

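View pics/scene0.png

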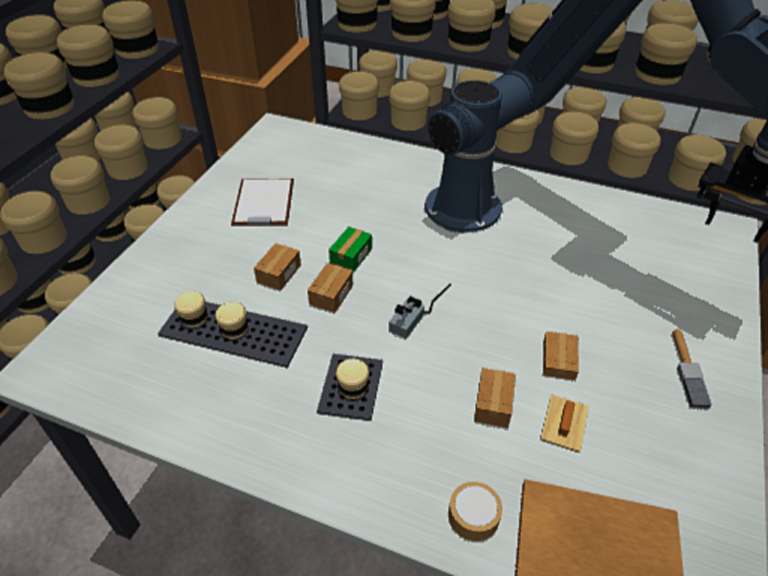

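The top view shows the base with its cheese at (387,210) and the tray at (515,224), its empty place at about (475,230). The tally box is at (370,298) and the board at (209,247). Brown cartons are at (265,240), (224,312), (455,303) and (521,309). The green one at (463,366) is the look-alike, so I leave it. Next I measure them.

Run:
```python
from h import *
import pickle
t=pickle.load(open("top0.pkl","rb"));s=pickle.load(open("scene0.pkl","rb"))
hsv=cv2.cvtColor(t["img"],cv2.COLOR_RGB2HSV)
m=((hsv[...,0]<28)&(hsv[...,1]>70)&(hsv[...,2]>40)).astype(np.uint8)
m=cv2.morphologyEx(m,cv2.MORPH_CLOSE,np.ones((5,5)))
for c in cv2.findContours(m,0,2)[0]:
    a=cv2.contourArea(c)
    if 250<a<1500:
        r=cv2.minAreaRect(c);b=cv2.boxPoints(r)
        P=ray(t,b,.04);e=[P[1]-P[0],P[2]-P[1]];L=[np.linalg.norm(x) for x in e];k=e[int(np.argmax(L))]
        print("brown",np.array(r[0]).round(1),a,"L",np.round(L,3),"c",ray(t,[r[0]],.04)[0].round(3),"ang",np.degrees(np.arctan2(k[1],k[0])).round(1),"scenepx",proj(s,ray(t,[r[0]],.04)).round())
# dark plates
m=((hsv[...,2]<75)).astype(np.uint8);m=cv2.morphologyEx(m,cv2.MORPH_CLOSE,np.ones((3,3)))
m[:, :]*=1
for c in cv2.findContours(m,0,2)[0]:
    a=cv2.contourArea(c)
    x,y=c.reshape(-1,2).mean(0)
    if 200<a<6000 and 200<x<400 and 100<y<220:
        r=cv2.minAreaRect(c);P=ray(t,cv2.boxPoints(r),.01);print("dark",np.array(r[0]),a,P.round(3).tolist(),P.mean(0).round(4))
# cheese
m=((hsv[...,0]>15)&(hsv[...,0]<40)&(hsv[...,2]>140)&(hsv[...,1]>35)).astype(np.uint8)
for c in cv2.findContours(m,0,2)[0]:
    a=cv2.contourArea(c)
    (x,y),rr=cv2.minEnclosingCircle(c)
    if a>100 and 200<x<400 and 100<y<220: print("cheese",x,y,rr,ray(t,[[x,y]],.055).round(3))
save(s,"scC",(160,140,410,310),3.2)
```

```text
brown [502.5 347. ] 368.0 L [0.111 0.064] c [-0.089 -0.875  0.04 ] ang -2.0 scenepx [[136.  78.]]
brown [501.5 304. ] 443.5 L [0.072 0.111] c [ 0.061 -0.878  0.04 ] ang 177.0 scenepx [[117.  94.]]
brown [  7.5 274.5] 319.0 L [0.057 0.101] c [0.214 0.849 0.04 ] ang -179.9 scenepx [[546. 227.]]
brown [  7.5 232.5] 316.0 L [0.058 0.109] c [0.361 0.851 0.04 ] ang -179.1 scenepx [[551. 263.]]
brown [498.5 217.5] 598.0 L [0.095 0.11 ] c [ 0.363 -0.886  0.04 ] ang 175.2 scenepx [[ 71. 131.]]
brown [148.4 208. ] 498.5 L [0.067 0.098] c [0.435 0.34  0.04 ] ang -169.0 scenepx [[373. 231.]]
brown [347. 206.] 532.5 L [0.07  0.096] c [ 0.422 -0.344  0.04 ] ang 177.0 scenepx [[183. 174.]]
brown [303.5 202. ] 526.5 L [0.066 0.096] c [ 0.44  -0.194  0.04 ] ang 177.6 scenepx [[219. 188.]]
brown [  8.5 190. ] 347.0 L [0.066 0.107] c [0.512 0.85  0.04 ] ang -178.3 scenepx [[556. 306.]]
brown [495.5 175.5] 529.0 L [0.089 0.112] c [ 0.512 -0.888  0.04 ] ang 174.5 scenepx [[ 45. 153.]]
brown [139.  164.5] 541.5 L [0.071 0.102] c [0.587 0.372 0.04 ] ang 180.0 scenepx [[375. 272.]]
brown [176.2 159.7] 516.5 L [0.069 0.102] c [0.6   0.242 0.04 ] ang -170.7 scenepx [[329. 262.]]
brown [491.4 134.4] 510.5 L [0.091 0.111] c [ 0.661 -0.887  0.04 ] ang 178.4 scenepx [[ 16. 178.]]
brown [ 10. 108.] 406.5 L [0.114 0.08 ] c [0.813 0.858 0.04 ] ang 3.6 scenepx [[573. 418.]]
brown [168.4  92.9] 442.0 L [0.086 0.088] c [0.841 0.268 0.04 ] ang -147.9 scenepx [[316. 337.]]
brown [487.5  93.5] 515.0 L [0.091 0.111] c [ 0.814 -0.888  0.04 ] ang 173.1 scenepx [[-18. 207.]]
dark [342.94943237 148.87507629] 2673.0 [[0.672, -0.19, 0.01], [0.701, -0.499, 0.01], [0.581, -0.505, 0.01], [0.553, -0.199, 0.01]] [ 0.6268 -0.3483  0.01  ]
dark [257.56347656 140.14118958] 1157.0 [[0.727, 0.026, 0.01], [0.752, -0.08, 0.01], [0.606, -0.112, 0.01], [0.582, -0.008, 0.01]] [ 0.6669 -0.0435  0.01  ]
```

View pics/scC.png

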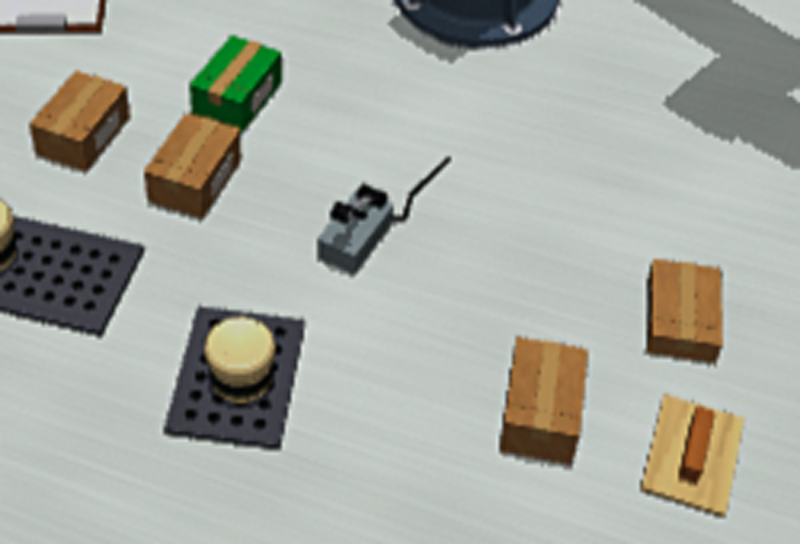

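The enlarged crop shows the tally roller at about (348,212), with its twin black part at (372,192). The carton at (685,310) looks flat and the one at (545,400) deep. I check the heights from vertical edges.

Run:
```python
from h import *
import pickle
t=pickle.load(open("top0.pkl","rb"));s=pickle.load(open("scene0.pkl","rb"))
f=lambda x,y:np.array([x/3.2+160,y/3.2+140])
for n,a,b in[("A(-.344)",(31,122),(35,155)),("B(-.194)",(146,171),(149,204)),("B r",(240,160),(235,0)),("C(.6,.24)",(587,350),(0,0)),("C front l",(505,428),(501,452)),("C front r",(581,435),(574,465)),("F front r",(722,341),(720,362)),("F front l",(650,330),(647,352)),("A mid",(88,130),(85,168)),("B mid",(204,184),(201,217))]:
    if b[1]==0: continue
    g=ray(s,[f(*b)],0)[0]
    out=[]
    for h in(.032,.05):
        out.append(np.round(proj(s,g+[0,0,h])[0,1]*3.2-140*3.2,1))
    print(n,g.round(3),"top at y 32:",out[0]," 50:",out[1]," seen",a[1])
hsv=cv2.cvtColor(t["img"],cv2.COLOR_RGB2HSV)
for p in[(256,135),(345,147),(375,144)]: print(hsv[p[1],p[0]])
m=((hsv[...,0]>15)&(hsv[...,0]<45)&(hsv[...,2]>100)&(hsv[...,1]>45)).astype(np.uint8)
for c in cv2.findContours(m,0,2)[0]:
    x,y=c.reshape(-1,2).mean(0);a=cv2.contourArea(c)
    if a>60 and 100<x<400 and 90<y<220:
        (x,y),rr=cv2.minEnclosingCircle(c); print("ch",x,y,rr,a,ray(t,[[x,y]],.05).round(3))
for p in[(348,212),(372,192)]: print("roller?",ray(s,[f(*p)],.075))
```

```text
A(-.344) [ 0.469 -0.375  0.   ] top at y 32: 134.5  50: 122.7  seen 122
B(-.194) [ 0.489 -0.221  0.   ] top at y 32: 183.5  50: 171.7  seen 171
C front l [0.652 0.222 0.   ] top at y 32: 432.5  50: 421.1  seen 428
C front r [0.641 0.288 0.   ] top at y 32: 445.5  50: 434.3  seen 435
F front r [0.473 0.393 0.   ] top at y 32: 342.0  50: 330.4  seen 341
F front l [0.487 0.324 0.   ] top at y 32: 331.9  50: 320.3  seen 330
A mid [ 0.466 -0.312  0.   ] top at y 32: 147.5  50: 135.7  seen 130
B mid [ 0.486 -0.16   0.   ] top at y 32: 196.5  50: 184.7  seen 184
[ 38  29 131]
[ 30  31 131]
[ 34  32 129]
ch 147.57691955566406 207.8076934814453 14.26357650756836 114.0 [[0.435 0.34  0.05 ]]
ch 347.5 206.0 14.221562385559082 114.0 [[ 0.421 -0.343  0.05 ]]
ch 304.0 202.0 14.31792163848877 131.5 [[ 0.439 -0.195  0.05 ]]
ch 139.0 165.0 17.49295425415039 576.0 [[0.584 0.369 0.05 ]]
ch 176.0 159.0 14.035768508911133 110.0 [[0.601 0.24  0.05 ]]
ch 345.8823547363281 146.05882263183594 8.94533920288086 98.5 [[ 0.629 -0.348  0.05 ]]
ch 374.875 143.875 8.77684497833252 103.0 [[ 0.634 -0.451  0.05 ]]
ch 255.5 135.35714721679688 8.820878982543945 92.5 [[ 0.675 -0.037  0.05 ]]
ch 168.0 92.5 12.500100135803223 426.5 [[0.839 0.267 0.05 ]]
roller? [[0.48635547 0.00689803 0.075     ]]
roller? [[0.45100566 0.01995734 0.075     ]]
```

Cartons A (0.42,-0.34), B (0.44,-0.195) and probably C (0.60,0.24) are deep, and F (0.435,0.34) is flat. I go to the cheese now and will look closer from there.

Emit:
{"fn": "drive_tool", "kwargs": {"deltas": [[[-32,-25,-4,0,0,0],[-32,-25,-4,0,0,0],[-32,-25,-4,0,0,0],[-32,-25,-4,0,0,0],[-32,-25,-4,0,0,0],[-32,-25,-4,0,0,0],[-32,-25,-4,0,0,0],[-32,-25,-4,0,0,0]]], "gripper": 100}}

```text
time: 0.82
position: [0.3513, 0.3492, 0.2766]
tool_rot: [0.121, 0.993, -0.0, -0.0]
ft_force: [0.9, 1.0, 0.5]
grip_width: 0.0868
grip_force: 0.0
```

Emit:
{"fn": "drive_tool", "kwargs": {"deltas": [[[-32,-25,-2,0,0,0],[-32,-25,-2,0,0,0],[-32,-25,-2,0,0,0],[-32,-25,-2,0,0,0],[-32,-25,-2,0,0,0],[-32,-25,-2,0,0,0],[-32,-25,-2,0,0,0],[-32,-25,-2,0,0,0]]]}}

```text
time: 1.48
position: [0.5517, 0.0934, 0.2925]
tool_rot: [0.121, 0.993, 0.0, -0.0]
ft_force: [0.8, 0.9, 0.1]
grip_width: 0.0872
grip_force: 0.0
```

Emit:
{"fn": "drive_tool", "kwargs": {"deltas": [[[-32,-25,0,0,0,0],[-32,-25,0,0,0,0],[-32,-25,0,0,0,0],[-32,-25,0,0,0,0],[0,0,0,0,0,0.12],[0,0,0,0,0,0.12],[0,0,0,0,0,0.12],[0,0,0,0,0,0.12]]]}}

```text
time: 2.15
position: [0.651, -0.033, 0.2917]
tool_rot: [0.357, 0.934, -0.0, -0.001]
ft_force: [-0.3, -0.3, -0.1]
grip_width: 0.0873
grip_force: 0.0
```

Emit:
{"fn": "drive_tool", "kwargs": {"deltas": [[[0,0,0,0,0,0.12],[0,0,0,0,0,0.12],[0,0,0,0,0,0.12],[0,0,0,0,0,0.12],[0,0,0,0,0,0.12],[0,0,0,0,0,0.12],[0,0,0,0,0,0],[0,0,0,0,0,0]]]}}

```text
time: 2.82
position: [0.651, -0.0325, 0.2922]
tool_rot: [0.659, 0.752, -0.0, -0.0]
ft_force: [0.4, 0.0, 0.3]
grip_width: 0.0869
grip_force: 0.0
```

Run:
```python
from h import *
import pickle
c=cam("wrist");save(c,"w1",s=1.5);pickle.dump(c,open("w1.pkl","wb"))
```

```text
(no output)
```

View pics/w1.png

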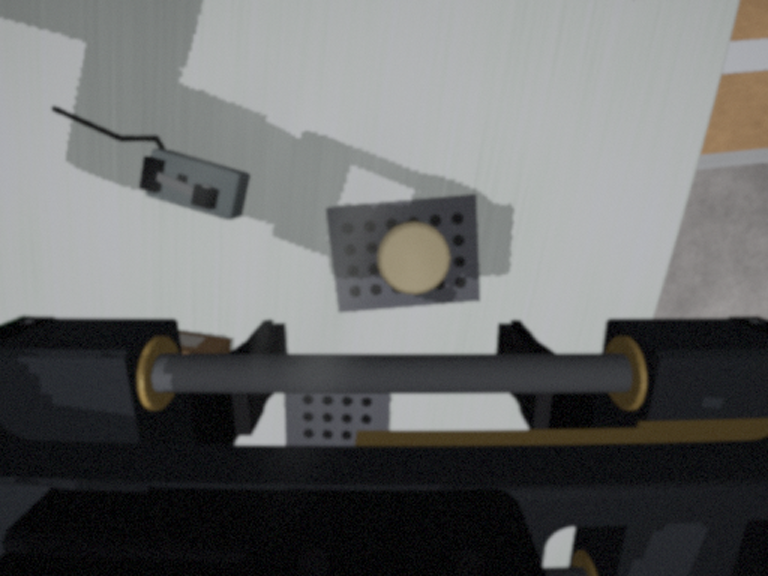

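The wrist view shows the base with corners at about (327,208), (475,195), (480,298) and (340,311). The cheese cap is at (413,258), and the tally box is at (200,180) with black parts at (153,174) and (207,196).

```bash
cat >> h.py <<'E'
def yaw(o): # closing axis yaw deg
    y=R.from_quat(o["tool_rot"]).as_matrix()[:,1]; return np.degrees(np.arctan2(y[1],y[0]))
def plan(tgt,ya,p=None,y0=None):
    """tgt: grasp point world (x,y,z); ya: closing yaw deg. turn first, then shift in turned tool axes. returns grasp-pt pose"""
    o=sensors.get_obs()
    if p is None: p=o["position"]-[0,0,.003]; y0=yaw(o)
    d=(ya-y0+90)%180-90; y1=np.radians(y0+d)
    Y=np.array([np.cos(y1),np.sin(y1)]); X=np.array([-Y[1],Y[0]])  # check sign below
    Xt=R.from_quat(o["tool_rot"]).as_matrix()[:,0]; y0r=np.radians(yaw(o)); 
    if np.dot(Xt[:2],[-np.sin(y0r),np.cos(y0r)])<0: X=-X
    D=np.array(tgt)-p
    print("turn z %.3f rad; shift x %.1f y %.1f z %.1f mm"%(-np.radians(d),1e3*D[:2]@X,1e3*D[:2]@Y,-1e3*D[2]))
    return np.array(tgt),np.degrees(y1)
def rect(c,m,z,minA=300,k=5):
    m=cv2.morphologyEx(m.astype(np.uint8),cv2.MORPH_CLOSE,np.ones((k,k)));out=[]
    for q in cv2.findContours(m,0,2)[0]:
        if cv2.contourArea(q)<minA: continue
        q=cv2.convexHull(q); w=ray(c,q[:,0],z)[:,:2].astype(np.float32)
        (x,y),(a,b),_=r=cv2.minAreaRect(w*1000); P=cv2.boxPoints(r); e=P[1]-P[0];f=P[2]-P[1]
        g=e if np.hypot(*e)>np.hypot(*f) else f
        out.append((x/1e3,y/1e3,max(a,b),min(a,b),np.degrees(np.arctan2(g[1],g[0]))%180,q[:,0].mean(0).round(0)))
    return out
E
python3 - <<'E'
from h import *
import pickle
c=pickle.load(open("w1.pkl","rb"));i=c["img"]
hsv=cv2.cvtColor(i,cv2.COLOR_RGB2HSV);V=hsv[...,2]
print("V plate",V[195,245:260:3],"shadow",V[150,180:190:3],"cheese",hsv[172,275])
roi=np.zeros(V.shape,bool);roi[110:212,205:335]=1
ch=(hsv[...,0]<40)&(hsv[...,1]>60)&roi&(V>60)
for r in rect(c,((V<95)|ch)&roi,.01): print("base",r)
q=max(cv2.findContours(ch.astype(np.uint8),0,2)[0],key=cv2.contourArea)
e=cv2.fitEllipse(q);print(e,"cap ctr", ray(c,[e[0]],.059))
P=ray(c,q[:,0],.059);print("extent",np.ptp(P,axis=0),(P.max(0)+P.min(0))/2)
E
```

```text
V plate [105  74  59  89 102] shadow [175 147 137 138] cheese [ 21  59 156]
base (0.6669088134765625, -0.04031324005126953, 147.8855438232422, 107.8719482421875, np.float32(12.722761), array([267., 166.]))
((269.6365051269531, 175.86326599121094), (46.369876861572266, 53.487091064453125), 34.27396011352539) cap ctr [[ 0.66495772 -0.04029206  0.059     ]]
extent [0.05505277 0.05816196 0.        ] [ 0.67578672 -0.03081291  0.059     ]
```

Run:
```python
from h import *
import pickle
c=pickle.load(open("w1.pkl","rb"));i=c["img"]
V=cv2.cvtColor(i,cv2.COLOR_RGB2HSV)[...,2]
yy,xx=np.mgrid[:384,:512];m=(V>116)&(np.hypot(xx-275,yy-172)<31)
m=cv2.morphologyEx(m.astype(np.uint8),cv2.MORPH_OPEN,np.ones((5,5)))
q=cv2.convexHull(max(cv2.findContours(m,0,2)[0],key=cv2.contourArea))
for z in(.05,.06):
  P=ray(c,q[:,0],z);(x,y),r=cv2.minEnclosingCircle((P[:,:2]*1e3).astype(np.float32));print(z,x,y,r)
x,y=x/1e3,y/1e3
p=plan((x,y,.16),5); p=plan((x,y,.060),5,*p)
t=np.array([.6185,-.248]);
```

```text
0.05 672.7200927734375 -36.21800994873047 32.38033676147461
0.06 671.9391479492188 -34.32695388793945 31.53475570678711
turn z 0.044 rad; shift x -3.6 y 20.7 z 129.2 mm
turn z -0.000 rad; shift x 0.0 y 0.0 z 100.0 mm
```

Emit:
{"fn": "drive_tool", "kwargs": {"deltas": [[[-2,10,20,0,0,0.04],[-2,11,30,0,0,0],[0,0,35,0,0,0],[0,0,35,0,0,0],[0,0,35,0,0,0],[0,0,35,0,0,0],[0,0,25,0,0,0],[0,0,14,0,0,0]]], "gripper": 100}}

```text
time: 3.53
position: [0.6702, -0.0338, 0.0595]
tool_rot: [0.675, 0.738, -0.002, -0.003]
ft_force: [-1.1, -1.0, -0.2]
grip_width: 0.0872
grip_force: 0.0
```

Emit:
{"fn": "drive_tool", "kwargs": {"deltas": [[[0,0,0,0,0,0],[0,0,0,0,0,0],[0,0,0,0,0,0],[0,0,0,0,0,0],[0,0,0,0,0,0],[0,0,0,0,0,0],[0,0,0,0,0,0],[0,0,0,0,0,0]]], "gripper": 0, "squeeze": 12}}

```text
time: 4.2
position: [0.6735, -0.0345, 0.0658]
tool_rot: [0.675, 0.738, 0.001, 0.001]
ft_force: [-2.4, -0.3, 6.3]
grip_width: 0.066
grip_force: 12.0
```

Emit:
{"fn": "drive_tool", "kwargs": {"deltas": [[[0,0,-10,0,0,0],[0,0,-20,0,0,0],[0,0,-30,0,0,0],[0,0,-40,0,0,0],[0,0,-40,0,0,0],[0,0,-40,0,0,0],[0,0,0,0,0,0],[0,0,0,0,0,0]]]}}

```text
time: 4.87
position: [0.6743, -0.0345, 0.2478]
tool_rot: [0.675, 0.738, 0.002, 0.004]
ft_force: [0.1, -0.3, -2.2]
grip_width: 0.0659
grip_force: 12.0
```

Run:
```python
from h import *
import pickle
c=cam("top");pickle.dump(c,open("top1.pkl","wb"));save(c,"w2",(220,90,420,210),3.5)
V=cv2.cvtColor(c["img"],cv2.COLOR_RGB2HSV)[...,2]
roi=np.zeros(V.shape,bool);roi[120:180,285:400]=1
for r in rect(c,(V<95)&roi,.01): print(r)
p=plan((.6185,-.248,.20),5)
plan((.6185,-.248,.061),5,*p)
```

```text
(0.626733154296875, -0.3475941162109375, 308.01177978515625, 119.04712677001953, np.float32(95.29626), array([349., 148.]))
turn z 0.001 rad; shift x -208.3 y -72.4 z 41.8 mm
turn z -0.000 rad; shift x 0.0 y 0.0 z 139.0 mm
```

View pics/w2.png

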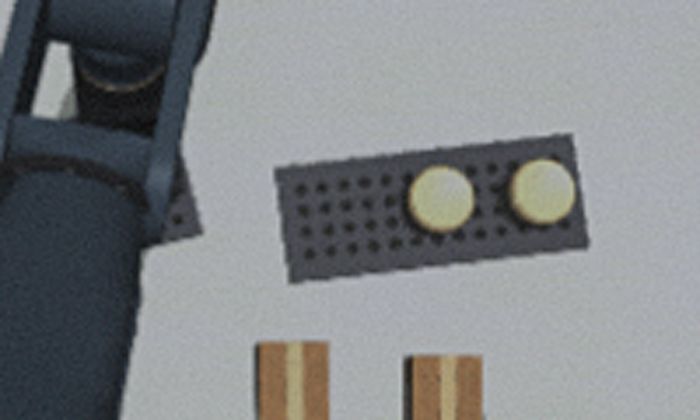

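Emit:
{"fn": "drive_tool", "kwargs": {"deltas": [[[-30,-10,0,0,0,0],[-35,-12,0,0,0,0],[-35,-12,0,0,0,0],[-35,-12,0,0,0,0],[-35,-12,0,0,0,0],[-28,-10,0,0,0,0],[-11,-5,0,0,0,0],[0,0,0,0,0,0]]]}}

```text
time: 5.58
position: [0.616, -0.2516, 0.2409]
tool_rot: [0.677, 0.736, -0.001, -0.002]
ft_force: [0.3, 1.0, -1.6]
grip_width: 0.0659
grip_force: 12.0
```

Emit:
{"fn": "drive_tool", "kwargs": {"deltas": [[[0,0,20,0,0,0],[0,0,30,0,0,0],[0,0,35,0,0,0],[0,0,35,0,0,0],[0,0,25,0,0,0],[0,0,20,0,0,0],[0,0,10,0,0,0],[0,0,0,0,0,0]]]}}

```text
time: 6.25
position: [0.6165, -0.246, 0.0655]
tool_rot: [0.675, 0.738, -0.0, -0.004]
ft_force: [-0.0, -0.5, -2.2]
grip_width: 0.0655
grip_force: 12.0
```

Run:
```python
from h import *
o=sensors.get_obs();print(o["position"],o["ft_force"]);p=plan((.6175,-.248,.0632),5)
```

```text
[ 0.61652544 -0.24598157  0.06548665] [-0.01427396 -0.48413075 -2.15323039]
turn z 0.002 rad; shift x -2.1 y 0.8 z -0.7 mm
```

Emit:
{"fn": "drive_tool", "kwargs": {"deltas": [[[-1,0,1,0,0,0],[0,0,0.5,0,0,0],[0,0,0,0,0,0],[0,0,0,0,0,0]]]}}

```text
time: 6.58
position: [0.6189, -0.25, 0.0681]
tool_rot: [0.675, 0.738, 0.0, 0.001]
ft_force: [-0.0, -0.7, -1.4]
grip_width: 0.0654
grip_force: 12.0
```

Emit:
{"fn": "drive_tool", "kwargs": {"deltas": [[[0,0,0,0,0,0],[0,0,0,0,0,0],[0,0,0,0,0,0],[0,0,0,0,0,0],[0,0,-10,0,0,0],[0,0,-20,0,0,0],[0,0,-35,0,0,0],[0,0,-35,0,0,0]]], "gripper": 92}}

```text
time: 7.25
position: [0.6174, -0.2494, 0.1675]
tool_rot: [0.675, 0.737, -0.0, -0.002]
ft_force: [-0.1, -0.2, 0.1]
grip_width: 0.0802
grip_force: 0.0
```

Emit:
{"fn": "drive_tool", "kwargs": {"deltas": [[[-2,-25,-25,0,0,-0.12],[0,0,-25,0,0,-0.12],[0,0,-30,0,0,-0.12],[0,0,-30,0,0,-0.12],[0,0,-25,0,0,-0.12],[0,0,0,0,0,-0.12],[0,0,0,0,0,-0.12],[0,0,0,0,0,-0.12]]], "gripper": 100}}

```text
time: 7.92
position: [0.5936, -0.2541, 0.3041]
tool_rot: [0.256, 0.967, -0.0, 0.001]
ft_force: [0.2, 0.6, -0.6]
grip_width: 0.0868
grip_force: 0.0
```

Emit:
{"fn": "drive_tool", "kwargs": {"deltas": [[[0,0,0,0,0,-0.12],[0,0,0,0,0,-0.12],[0,0,0,0,0,-0.12],[0,0,0,0,0,-0.12],[35,0,0,0,0,0],[35,0,0,0,0,0],[35,0,0,0,0,0],[35,0,0,0,0,0]]]}}

```text
time: 8.58
position: [0.4521, -0.2476, 0.3026]
tool_rot: [0.021, 1.0, -0.0, 0.0]
ft_force: [-0.0, -0.4, -0.7]
grip_width: 0.087
grip_force: 0.0
```

Emit:
{"fn": "drive_tool", "kwargs": {"deltas": [[[0,-20,0,0,0,0],[0,0,0,0,0,0],[0,0,0,0,0,0]]]}}

```text
time: 8.83
position: [0.453, -0.2688, 0.3032]
tool_rot: [0.022, 1.0, -0.001, 0.001]
ft_force: [0.4, 0.7, 0.6]
grip_width: 0.0866
grip_force: 0.0
```

Run:
```python
from h import *
import pickle
c=cam("wrist");save(c,"w3",s=1.5);pickle.dump(c,open("w3.pkl","wb"))
t=cam("top");pickle.dump(t,open("top2.pkl","wb"))
hsv=cv2.cvtColor(c["img"],cv2.COLOR_RGB2HSV)
m=(hsv[...,0]<28)&(hsv[...,1]>70)&(hsv[...,2]>40);m[225:]=0
for r in rect(c,m,.05,800):print(r)
o=sensors.get_obs();print(o["position"],yaw(o))
```

```text
(0.43898590087890627, -0.1935022277832031, 97.62431335449219, 68.36351013183594, np.float32(178.80017), array([313., 155.]))
(0.4211383056640625, -0.34057843017578127, 96.43692779541016, 65.76614379882812, np.float32(176.85191), array([207., 147.]))
[ 0.45374592 -0.26818171  0.30285624] 87.54527287203197
```

View pics/w3.png

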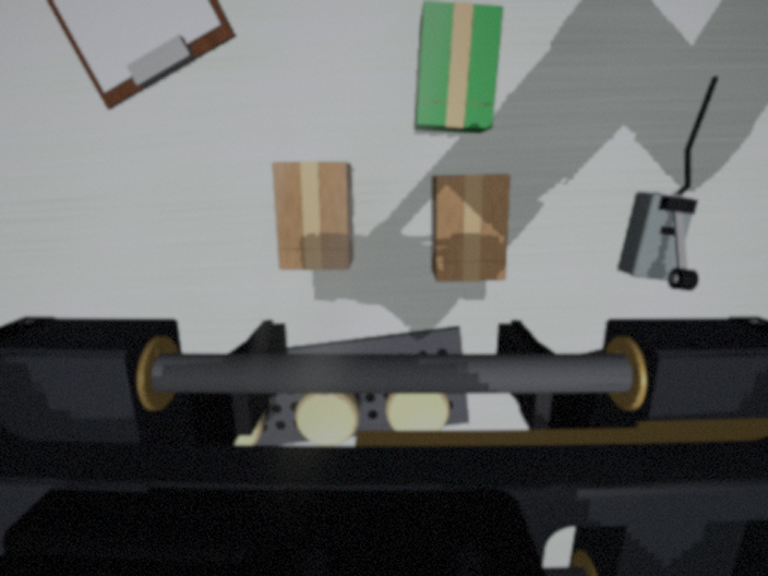

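Both cartons are deep. A is at px (312,215), B at (471,228) and green at (460,66). The cheese stands on the tray at (418,412), and the roller is at (684,279) with its hinge at (680,203). I take B first.

Run:
```python
from h import *
import pickle
p=plan((.439,-.1935,.15),88.8);p=plan((.439,-.1935,.030),88.8,*p);p=plan((.439,-.1935,.20),88.8,*p)
p=plan((.6669,-.0403,.20),102.7,*p);p=plan((.6669,-.0403,.041),102.7,*p)
t=pickle.load(open("top2.pkl","rb"));V=cv2.cvtColor(t["img"],cv2.COLOR_RGB2HSV)
for q in cv2.findContours((V[125:170,295:400,2]>116).astype(np.uint8)*(V[125:170,295:400,1]>22),0,2)[0]:
    if 100<cv2.contourArea(q)<600:
        (x,y),r=cv2.minEnclosingCircle(q);print("cheese",r,ray(t,[[x+295,y+125]],.06).round(3))
c=pickle.load(open("w3.pkl","rb"));print("roller",ray(c,[[456,186]],.075),"hinge",ray(c,[[453,135]],.045))
```

```text
turn z -0.022 rad; shift x 16.3 y 74.4 z 149.9 mm
turn z -0.000 rad; shift x 0.0 y 0.0 z 120.0 mm
turn z -0.000 rad; shift x 0.0 y 0.0 z -170.0 mm
turn z -0.243 rad; shift x -256.0 y 99.3 z -0.0 mm
turn z -0.000 rad; shift x 0.0 y 0.0 z 159.0 mm
cheese 9.193131446838379 [[ 0.621 -0.251  0.06 ]]
cheese 9.051148414611816 [[ 0.626 -0.346  0.06 ]]
cheese 9.192488670349121 [[ 0.633 -0.45   0.06 ]]
roller [[0.49002586 0.00138325 0.075     ]] hinge [[0.42253079 0.0088373  0.045     ]]
```

Cheese is within about 5 mm of the spot. Now pick B.

Emit:
{"fn": "drive_tool", "kwargs": {"deltas": [[[4,18,5,0,0,-0.022],[4,28,25,0,0,0],[4,28,30,0,0,0],[4,0,30,0,0,0],[0,0,30,0,0,0],[0,0,30,0,0,0],[0,0,0,0,0,0],[0,0,0,0,0,0]]]}}

```text
time: 9.6
position: [0.4389, -0.1928, 0.1512]
tool_rot: [0.01, 1.0, 0.001, -0.001]
ft_force: [-0.0, 0.0, 0.5]
grip_width: 0.0873
grip_force: 0.0
```

Emit:
{"fn": "drive_tool", "kwargs": {"deltas": [[[0,0,25,0,0,0],[0,0,30,0,0,0],[0,0,30,0,0,0],[0,0,20,0,0,0],[0,0,15,0,0,0],[0,0,0,0,0,0],[0,0,0,0,0,0]]]}}

```text
time: 10.18
position: [0.4402, -0.1945, 0.033]
tool_rot: [0.01, 1.0, -0.001, 0.001]
ft_force: [-0.5, 0.2, 0.8]
grip_width: 0.087
grip_force: 0.0
```

Emit:
{"fn": "drive_tool", "kwargs": {"deltas": [[[0,0,0,0,0,0],[0,0,0,0,0,0],[0,0,0,0,0,0],[0,0,0,0,0,0],[0,0,0,0,0,0],[0,0,0,0,0,0],[0,0,0,0,0,0],[0,0,0,0,0,0]]], "gripper": 0, "squeeze": 25}}

```text
time: 10.85
position: [0.4393, -0.1937, 0.0331]
tool_rot: [0.011, 1.0, -0.0, 0.001]
ft_force: [0.6, 1.9, 6.8]
grip_width: 0.0679
grip_force: 25.0
```

Emit:
{"fn": "drive_tool", "kwargs": {"deltas": [[[0,0,-10,0,0,0],[0,0,-25,0,0,0],[0,0,-35,0,0,0],[0,0,-35,0,0,0],[0,0,-35,0,0,0],[0,0,-30,0,0,0],[0,0,0,0,0,-0.12],[0,0,0,0,0,-0.12]]]}}

```text
time: 11.52
position: [0.4392, -0.194, 0.2046]
tool_rot: [-0.112, 0.994, -0.002, 0.002]
ft_force: [-0.9, 0.2, -4.6]
grip_width: 0.0677
grip_force: 25.0
```

Emit:
{"fn": "drive_tool", "kwargs": {"deltas": [[[-32,12,0,0,0,0],[-32,12,0,0,0,0],[-32,12,0,0,0,0],[-32,12,0,0,0,0],[-32,12,0,0,0,0],[-32,13,0,0,0,0],[-32,13,0,0,0,0],[-32,13,0,0,0,0]]]}}

```text
time: 12.18
position: [0.6669, -0.0399, 0.2014]
tool_rot: [-0.109, 0.994, 0.0, -0.002]
ft_force: [-0.2, -0.4, -4.3]
grip_width: 0.0679
grip_force: 25.0
```

Emit:
{"fn": "drive_tool", "kwargs": {"deltas": [[[0,0,0,0,0,0],[0,0,0,0,0,0],[0,0,30,0,0,0],[0,0,35,0,0,0],[0,0,35,0,0,0],[0,0,20,0,0,0],[0,0,0,0,0,0],[0,0,0,0,0,0]]]}}

```text
time: 12.85
position: [0.6648, -0.0419, 0.0807]
tool_rot: [-0.109, 0.994, 0.001, -0.003]
ft_force: [0.7, -0.4, -3.2]
grip_width: 0.0677
grip_force: 25.0
```

Run:
```python
from h import *
import pickle
c=cam("wrist");save(c,"w4",s=1.5);pickle.dump(c,open("w4.pkl","wb"))
o=sensors.get_obs();print(o["position"],yaw(o),o["ft_force"],R.from_quat(o["tool_rot"]).as_matrix()[:,2])
plan((.6669,-.0403,.041),102.7)
```

```text
[ 0.66677946 -0.04213473  0.08267853] 102.51361517756769 [ 0.01191375 -0.56146624 -3.38224581] [-2.56464207e-04 -2.11827807e-04 -9.99999945e-01]
turn z -0.003 rad; shift x -0.5 y 1.8 z 38.7 mm
```

View pics/w4.png

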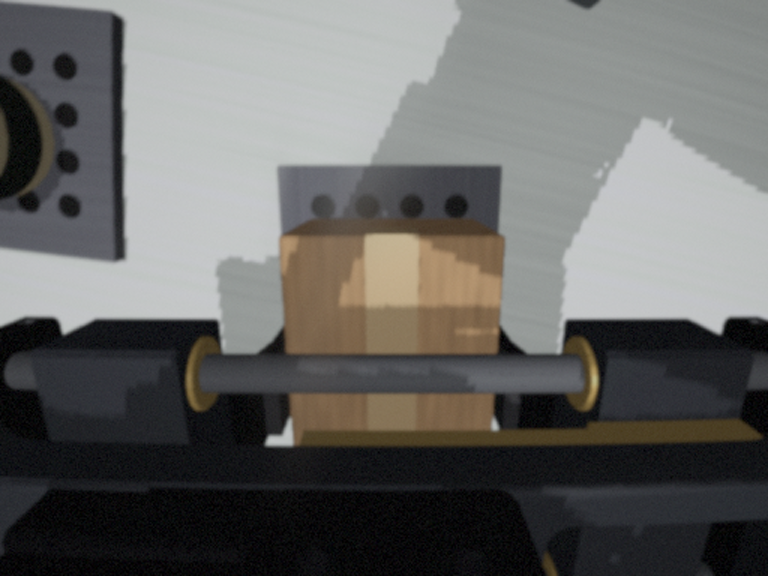

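The held carton is parallel to the base. Base edge is at (279,167)–(500,167) and carton edge at (281,236)–(503,236).

Run:
```python
from h import *
import pickle
c=pickle.load(open("w4.pkl","rb"))
T=c["T"]@np.linalg.inv(np.array(c["hand_eye"]))  # tool pose
a=ray(c,np.array([[278,166.5],[501,166.5]])/1.5,.010);b=ray(c,np.array([[281,236],[503.5,236]])/1.5,T[2,3]+.017)
for n,P in(("base",a),("carton",b)):
    L=(P-T[:3,3])@T[:3,:3]; print(n,(L*1e3).round(1).tolist())
```

```text
base [[71.3, -54.5, 71.0], [71.3, 54.5, 71.2]]
carton [[49.8, -31.9, -16.8], [49.7, 34.2, -16.7]]
```

Emit:
{"fn": "drive_tool", "kwargs": {"deltas": [[[-2.5,0,10,0,0,0],[0,0,15,0,0,0],[0,0,10,0,0,0],[0,0,4,0,0,0],[0,0,0,0,0,0],[0,0,0,0,0,0],[0,0,0,0,0,0]]]}}

```text
time: 13.48
position: [0.6701, -0.0409, 0.0436]
tool_rot: [-0.109, 0.994, -0.0, 0.001]
ft_force: [0.5, -0.0, -4.2]
grip_width: 0.068
grip_force: 25.0
```

Emit:
{"fn": "drive_tool", "kwargs": {"deltas": [[[0,0,0.5,0,0,0],[0,0,0.5,0,0,0],[0,0,0,0,0,0],[0,0,0,0,0,0]]]}}

```text
time: 13.82
position: [0.67, -0.0409, 0.0431]
tool_rot: [-0.109, 0.994, -0.0, 0.001]
ft_force: [-0.3, -0.4, 4.6]
grip_width: 0.0678
grip_force: 25.0
```

Emit:
{"fn": "drive_tool", "kwargs": {"deltas": [[[0,0,0,0,0,0],[0,0,0,0,0,0],[0,0,0,0,0,0],[0,0,0,0,0,0],[0,0,-10,0,0,0],[0,0,-25,0,0,0],[0,0,-35,0,0,0],[0,0,-40,0,0,0]]], "gripper": 100}}

```text
time: 14.48
position: [0.6681, -0.0406, 0.1517]
tool_rot: [-0.109, 0.994, 0.001, -0.002]
ft_force: [1.1, 0.1, 0.3]
grip_width: 0.0864
grip_force: 0.0
```

Emit:
{"fn": "drive_tool", "kwargs": {"deltas": [[[0,0,-35,0,0,0],[0,0,-35,0,0,0],[0,0,-35,0,0,0],[-30,0,0,0,0,0],[-30,0,0,0,0,0],[0,0,0,0,0,0],[0,0,0,0,0,0]]]}}

```text
time: 15.07
position: [0.7287, -0.0274, 0.2572]
tool_rot: [-0.11, 0.994, -0.0, 0.0]
ft_force: [-0.0, 0.4, -0.3]
grip_width: 0.0867
grip_force: 0.0
```

Run:
```python
from h import *
import pickle
c=cam("wrist");save(c,"w5",s=1.5);pickle.dump(c,open("w5.pkl","wb"))
hsv=cv2.cvtColor(c["img"],cv2.COLOR_RGB2HSV);V=hsv[...,2]
br=(hsv[...,0]<28)&(hsv[...,1]>70)&(V>40);br[220:]=0
for r in rect(c,br,.06,800):print("carton",r)
d=(V<118)|br;d[220:]=0
for r in rect(c,d,.01,800):print("dark",r)
o=sensors.get_obs();print(o["position"],yaw(o))
p=plan((.4211,-.3406,.25),86.85);p=plan((.4211,-.3406,.030),86.85,*p);p=plan((.4211,-.3406,.25),86.85,*p);p=plan((.670,-.0409,.25),102.7,*p);p=plan((.670,-.0409,.091),102.7,*p)
```

```text
carton (0.6692146606445313, -0.03972135925292969, 100.02005004882812, 66.85936737060547, np.float32(12.520464), array([259., 122.]))
carton (0.6026744384765625, 0.2210344696044922, 95.39282989501953, 94.94397735595703, np.float32(99.689926), array([474., 119.]))
dark (0.5939041748046875, 0.25887078857421875, 111.75184631347656, 108.92273712158203, np.float32(99.54015), array([470., 113.]))
dark (0.6664755249023437, -0.04089967346191406, 151.2560577392578, 111.27684783935547, np.float32(12.575164), array([268., 114.]))
dark (0.6206954956054688, -0.2966618041992187, 217.01898193359375, 119.07720947265625, np.float32(95.28123), array([97., 47.]))
[ 0.72754619 -0.02756445  0.25671765] 102.58768548708679
turn z 0.275 rad; shift x 288.8 y -329.4 z 3.7 mm
turn z -0.000 rad; shift x 0.0 y 0.0 z 220.0 mm
turn z -0.000 rad; shift x 0.0 y 0.0 z -220.0 mm
turn z -0.277 rad; shift x -308.7 y 237.6 z -0.0 mm
turn z -0.000 rad; shift x 0.0 y 0.0 z 159.0 mm
```

View pics/w5.png

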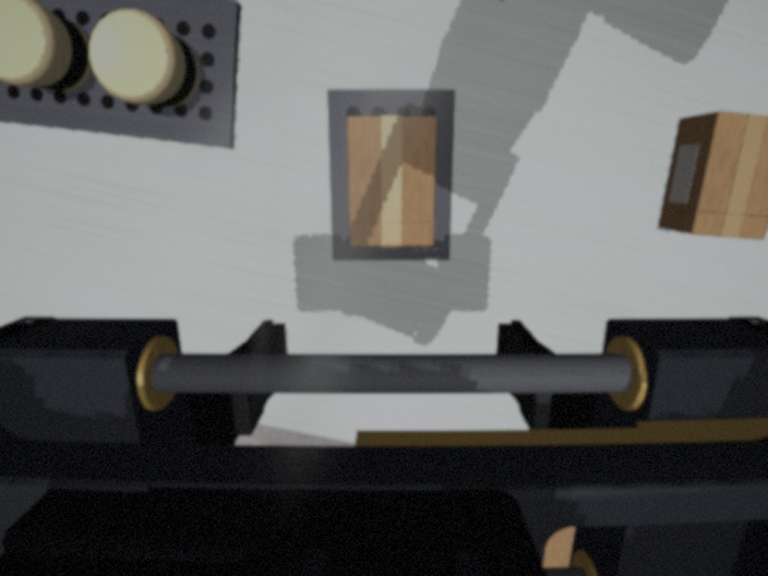

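Carton B sits at (390,180) on the base, about 3 mm off its middle, and square. Next is A at (0.421,-0.341).

Emit:
{"fn": "drive_tool", "kwargs": {"deltas": [[[0,0,0,0,0,0.092],[0,0,0,0,0,0.092],[0,0,0,0,0,0.091],[25,-29,0,0,0,0],[27,-30,0,0,0,0],[27,-30,0,0,0,0],[27,-30,0,0,0,0],[27,-30,0,0,0,0]]]}}

```text
time: 15.78
position: [0.584, -0.1697, 0.257]
tool_rot: [0.028, 1.0, 0.0, -0.001]
ft_force: [0.1, -0.6, 0.1]
grip_width: 0.0868
grip_force: 0.0
```

Emit:
{"fn": "drive_tool", "kwargs": {"deltas": [[[27,-30,0,0,0,0],[27,-30,0,0,0,0],[27,-30,0,0,0,0],[27,-30,0,0,0,0],[27,-30,0,0,0,0],[21,-30,0,0,0,0],[0,0,0,0,0,0],[0,0,0,0,0,0]]]}}

```text
time: 16.45
position: [0.419, -0.341, 0.2571]
tool_rot: [0.03, 1.0, 0.0, -0.0]
ft_force: [-0.4, 0.5, 0.7]
grip_width: 0.087
grip_force: 0.0
```

Emit:
{"fn": "drive_tool", "kwargs": {"deltas": [[[0,0,25,0,0,0],[0,0,35,0,0,0],[0,0,35,0,0,0],[0,0,30,0,0,0],[0,0,0,0,0,0],[0,0,0,0,0,0]]]}}

```text
time: 16.95
position: [0.4208, -0.338, 0.131]
tool_rot: [0.027, 1.0, 0.002, -0.002]
ft_force: [0.3, -0.1, 0.6]
grip_width: 0.0871
grip_force: 0.0
```

Run:
```python
from h import *
o=sensors.get_obs();print(o["position"],yaw(o));plan((.4211,-.3406,.030),86.85)
```

```text
[ 0.42083582 -0.33796     0.13103502] 86.88460792647692
turn z 0.001 rad; shift x -0.4 y -2.6 z 98.0 mm
```

Emit:
{"fn": "drive_tool", "kwargs": {"deltas": [[[0,-1,30,0,0,0],[0,0,30,0,0,0],[0,0,23,0,0,0],[0,0,15,0,0,0],[0,0,0,0,0,0],[0,0,0,0,0,0]]]}}

```text
time: 17.45
position: [0.4222, -0.3416, 0.0355]
tool_rot: [0.028, 1.0, -0.001, 0.001]
ft_force: [0.4, -0.3, 0.7]
grip_width: 0.0871
grip_force: 0.0
```

Emit:
{"fn": "drive_tool", "kwargs": {"deltas": [[[0,0,0,0,0,0],[0,0,0,0,0,0],[0,0,0,0,0,0],[0,0,0,0,0,0],[0,0,0,0,0,0],[0,0,0,0,0,0],[0,0,0,0,0,0],[0,0,0,0,0,0]]], "gripper": 0, "squeeze": 25}}

```text
time: 18.12
position: [0.4219, -0.3422, 0.0354]
tool_rot: [0.028, 1.0, -0.001, 0.001]
ft_force: [0.1, 0.4, 6.8]
grip_width: 0.0673
grip_force: 25.0
```

Emit:
{"fn": "drive_tool", "kwargs": {"deltas": [[[0,0,-10,0,0,0],[0,0,-30,0,0,0],[0,0,-36,0,0,0],[0,0,-36,0,0,0],[0,0,-36,0,0,0],[0,0,-36,0,0,0],[0,0,-36,0,0,0],[0,0,0,0,0,-0.077]]]}}

```text
time: 18.78
position: [0.4234, -0.3435, 0.2615]
tool_rot: [-0.011, 1.0, -0.005, 0.004]
ft_force: [1.8, -1.6, -3.0]
grip_width: 0.0676
grip_force: 25.0
```

Emit:
{"fn": "drive_tool", "kwargs": {"deltas": [[[0,0,0,0,0,-0.1],[0,0,0,0,0,-0.1],[-30,23,0,0,0,0],[-31,24,0,0,0,0],[-31,24,0,0,0,0],[-31,24,0,0,0,0],[-31,24,0,0,0,0],[-31,24,0,0,0,0]]]}}

```text
time: 19.45
position: [0.5699, -0.1587, 0.2535]
tool_rot: [-0.11, 0.994, 0.001, -0.001]
ft_force: [0.2, -0.4, -3.6]
grip_width: 0.0676
grip_force: 25.0
```

Emit:
{"fn": "drive_tool", "kwargs": {"deltas": [[[-31,24,0,0,0,0],[-31,24,0,0,0,0],[-31,24,0,0,0,0],[-29,23,0,0,0,0],[0,0,0,0,0,0],[0,0,40,0,0,0],[0,0,40,0,0,0],[0,0,35,0,0,0]]]}}

```text
time: 20.12
position: [0.6668, -0.0407, 0.1371]
tool_rot: [-0.111, 0.994, 0.001, -0.001]
ft_force: [-0.7, -0.7, -4.8]
grip_width: 0.0681
grip_force: 25.0
```

Emit:
{"fn": "drive_tool", "kwargs": {"deltas": [[[0,0,0,0,0,0],[0,0,0,0,0,0]]]}}

```text
time: 20.28
position: [0.6656, -0.0411, 0.1364]
tool_rot: [-0.11, 0.994, 0.001, -0.004]
ft_force: [0.7, -0.3, -3.0]
grip_width: 0.0673
grip_force: 25.0
```

Run:
```python
from h import *
import pickle
c=cam("wrist");pickle.dump(c,open("w6.pkl","wb"))
o=sensors.get_obs();print(o["position"],yaw(o),o["ft_force"]);plan((.668,-.0406,.091),102.7)
```

```text
[ 0.66827032 -0.04171667  0.13929179] 102.66192168027021 [ 1.12586769  0.60652986 -3.23816353]
turn z -0.001 rad; shift x 0.0 y 1.1 z 45.3 mm
```

Emit:
{"fn": "drive_tool", "kwargs": {"deltas": [[[0,0.5,15,0,0,0],[0,0,15,0,0,0],[0,0,9,0,0,0],[0,0,2,0,0,0],[0,0,0,0,0,0],[0,0,0,0,0,0],[0,0,0,0,0,0]]]}}

```text
time: 20.92
position: [0.6694, -0.0414, 0.0997]
tool_rot: [-0.11, 0.994, -0.0, 0.001]
ft_force: [0.2, -0.4, -4.1]
grip_width: 0.068
grip_force: 25.0
```

Emit:
{"fn": "drive_tool", "kwargs": {"deltas": [[[0,0,1,0,0,0],[0,0,0,0,0,0],[0,0,0,0,0,0]]]}}

```text
time: 21.17
position: [0.6685, -0.0411, 0.0974]
tool_rot: [-0.11, 0.994, -0.0, 0.0]
ft_force: [0.6, 0.1, -3.9]
grip_width: 0.0682
grip_force: 25.0
```

Emit:
{"fn": "drive_tool", "kwargs": {"deltas": [[[0,0,1,0,0,0],[0,0,0,0,0,0],[0,0,0,0,0,0]]]}}

```text
time: 21.42
position: [0.6683, -0.0411, 0.0959]
tool_rot: [-0.11, 0.994, 0.0, -0.0]
ft_force: [0.4, 1.2, -3.8]
grip_width: 0.0677
grip_force: 25.0
```

Emit:
{"fn": "drive_tool", "kwargs": {"deltas": [[[0,0,1,0,0,0],[0,0,0,0,0,0],[0,0,0,0,0,0]]]}}

```text
time: 21.67
position: [0.6684, -0.0411, 0.0955]
tool_rot: [-0.11, 0.994, -0.0, 0.0]
ft_force: [-1.7, 0.4, 0.2]
grip_width: 0.0676
grip_force: 25.0
```

Emit:
{"fn": "drive_tool", "kwargs": {"deltas": [[[0,0,0.7,0,0,0],[0,0,0,0,0,0],[0,0,0,0,0,0]]]}}

```text
time: 21.92
position: [0.6684, -0.0411, 0.0955]
tool_rot: [-0.11, 0.994, -0.0, 0.0]
ft_force: [-3.7, 1.0, 5.3]
grip_width: 0.0676
grip_force: 24.9
```

Emit:
{"fn": "drive_tool", "kwargs": {"deltas": [[[0,0,-0.5,0,0,0],[0,0,0,0,0,0],[0,0,0,0,0,0],[0,0,0,0,0,0],[0,0,-10,0,0,0],[0,0,-25,0,0,0],[0,0,-35,0,0,0],[0,0,-40,0,0,0]]], "gripper": 100}}

```text
time: 22.58
position: [0.6671, -0.0409, 0.2044]
tool_rot: [-0.11, 0.994, 0.001, -0.002]
ft_force: [0.9, 0.2, -0.2]
grip_width: 0.0872
grip_force: 0.0
```

Emit:
{"fn": "drive_tool", "kwargs": {"deltas": [[[0,0,-35,0,0,0],[0,0,-35,0,0,0],[0,0,-35,0,0,0],[-40,0,0,0,0,0],[-30,0,0,0,0,0],[0,0,0,0,0,0],[0,0,0,0,0,0]]]}}

```text
time: 23.17
position: [0.7372, -0.0253, 0.3095]
tool_rot: [-0.111, 0.994, -0.0, -0.0]
ft_force: [-1.1, 0.5, -1.1]
grip_width: 0.0869
grip_force: 0.0
```

Run:
```python
from h import *
import pickle
c=cam("wrist");pickle.dump(c,open("w7.pkl","wb"))
hsv=cv2.cvtColor(c["img"],cv2.COLOR_RGB2HSV);V=hsv[...,2]
br=(hsv[...,0]<28)&(hsv[...,1]>70)&(V>40);br[215:]=0
for r in rect(c,br,.11,800):print("carton",r)
```

```text
carton (0.6113358764648438, 0.18948089599609375, 82.60531616210938, 78.06903839111328, np.float32(8.968396), array([461., 109.]))
carton (0.6673658447265625, -0.03973825454711914, 97.11231994628906, 67.7479248046875, np.float32(12.71238), array([259., 124.]))
```

Emit:
{"fn": "drive_tool", "kwargs": {"deltas": [[[0,30,0,0,0,0],[0,40,0,0,0,0],[0,40,0,0,0,0],[0,40,0,0,0,0],[0,40,0,0,0,0],[0,40,0,0,0,0],[0,40,0,0,0,0],[0,40,0,0,0,0]]]}}

```text
time: 23.88
position: [0.6667, 0.2776, 0.3101]
tool_rot: [-0.11, 0.994, -0.0, -0.001]
ft_force: [0.5, 0.6, -0.6]
grip_width: 0.087
grip_force: 0.0
```

Emit:
{"fn": "drive_tool", "kwargs": {"deltas": [[[35,20,0,0,0,0],[0,0,0,0,0,0],[0,0,0,0,0,0],[0,0,0,0,0,0]]]}}

```text
time: 24.22
position: [0.6295, 0.288, 0.3105]
tool_rot: [-0.11, 0.994, -0.0, 0.0]
ft_force: [-0.3, -0.1, 0.2]
grip_width: 0.0872
grip_force: 0.0
```

Run:
```python
from h import *
import pickle
c=cam("wrist");save(c,"w8",s=1.5);pickle.dump(c,open("w8.pkl","wb"))
hsv=cv2.cvtColor(c["img"],cv2.COLOR_RGB2HSV);V=hsv[...,2]
br=(hsv[...,0]<28)&(hsv[...,1]>70)&(V>40);br[215:]=0
for r in rect(c,br,.05,600):print("carton",r)
o=sensors.get_obs();print(o["position"],yaw(o))
```

```text
carton (0.5894160766601563, 0.37042855834960936, 94.58240509033203, 57.98725891113281, np.float32(0.027286552), array([319., 148.]))
carton (0.6746395263671875, -0.04460113525390625, 129.6043701171875, 115.08976745605469, np.float32(102.00923), array([ 47., 143.]))
carton (0.5969085083007812, 0.2634790954589844, 94.33934783935547, 25.152509689331055, np.float32(8.301877), array([249., 141.]))
carton (0.60125732421875, 0.22693226623535157, 95.60616302490234, 31.76641082763672, np.float32(9.13173), array([219., 132.]))
carton (0.4444644775390625, 0.3412293701171875, 93.07807159423828, 65.186279296875, np.float32(10.503759), array([334.,  53.]))
[0.63055859 0.28764972 0.31073805] 102.62510778968023
```

View pics/w8.png

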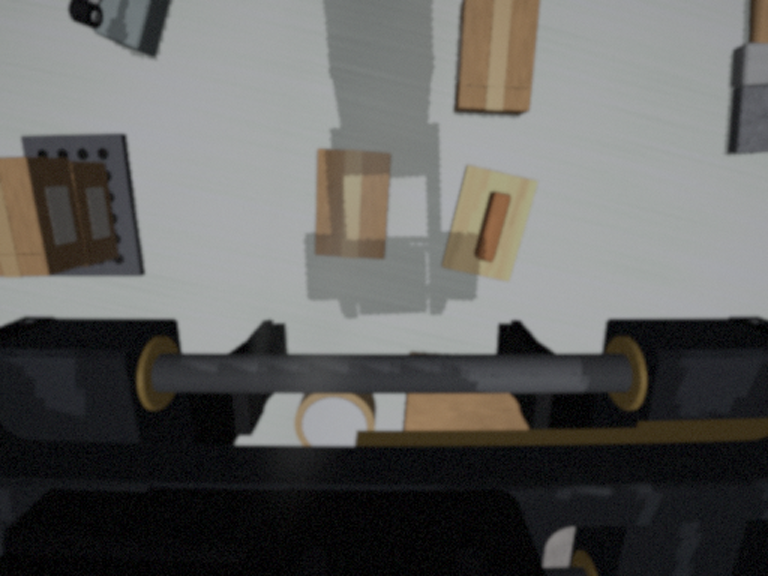

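C is at (352,203), the board at (490,222) with its bar at (494,227), F at (497,52), and the column of two at left.

Run:
```python
from h import *
import pickle
c=pickle.load(open("w8.pkl","rb"))
hsv=cv2.cvtColor(c["img"],cv2.COLOR_RGB2HSV);V=hsv[...,2]
br=(hsv[...,0]<28)&(hsv[...,1]>60)&(V>40);br[215:]=0
a=br.copy();a[:,:190]=0;a[:,280:]=0
for z in(.05,.032):
  for r in rect(c,a,z,600,9):print("C",z,r)
b=br.copy();b[:90]=0;b[:,:280]=0
for r in rect(c,b,.008,600,9):print("board",r)
bar=b&(hsv[...,0]<15)&(hsv[...,1]>110)
for r in rect(c,bar,.032,60,3):print("bar",r)
f=br.copy();f[90:]=0;f[:,:280]=0
for r in rect(c,f,.032,600,5):print("F",r)
print("roller",ray(c,[[86/1.5,11/1.5]],.075))
p=plan((.598,.2435,.25),99)
```

```text
C 0.05 (0.5991909790039063, 0.24324554443359375, 97.25984954833984, 65.40929412841797, np.float32(9.275673), array([239., 137.]))
C 0.032 (0.6007986450195313, 0.24186553955078124, 101.62274169921875, 68.3434829711914, np.float32(9.275627), array([239., 137.]))
board (0.5915082397460938, 0.38269436645507815, 106.58987426757812, 71.39178466796875, np.float32(1.5673268), array([323., 152.]))
bar (0.5912252807617188, 0.38276580810546873, 66.00775909423828, 18.837282180786133, np.float32(179.48964), array([327., 151.]))
F (0.43916824340820315, 0.34424069213867187, 97.2995376586914, 68.66877746582031, np.float32(10.525302), array([333.,  48.]))
roller [[ 0.48809918 -0.00099667  0.075     ]]
turn z 0.063 rad; shift x 39.1 y -38.5 z 57.7 mm
```

Run:
```python
from h import *
import pickle
c=pickle.load(open("w5.pkl","rb"))
for b,t in(((659,229),(695,235.5)),((681,117.5),(720,113))):
    g=ray(c,[np.array(b)/1.5],0)[0]
    print(g.round(3),"h32",(proj(c,g+[0,0,.032])*1.5).round(1),"h50",(proj(c,g+[0,0,.05])*1.5).round(1),"seen",t)
```

```text
[0.655 0.222 0.   ] h32 [[680.7 233.7]] h50 [[694.4 236.6]] seen (695, 235.5)
[0.554 0.205 0.   ] h32 [[705.7 113. ]] h50 [[721.5 110.1]] seen (720, 113)
```

C is deep (its side edge matches 50 mm).

Run:
```python
from h import *
p=plan((.5992,.2432,.15),99.2);p=plan((.5992,.2432,.030),99.2,*p);p=plan((.5992,.2432,.25),99.2,*p);p=plan((.6675,-.0408,.25),102.7,*p)
```

```text
turn z 0.060 rad; shift x 38.1 y -38.9 z 157.7 mm
turn z -0.000 rad; shift x 0.0 y 0.0 z 120.0 mm
turn z -0.000 rad; shift x 0.0 y 0.0 z -220.0 mm
turn z -0.061 rad; shift x -4.2 y -292.1 z -0.0 mm
```

Emit:
{"fn": "drive_tool", "kwargs": {"deltas": [[[0,0,0,0,0,0.06],[19,-19,20,0,0,0],[19,-20,30,0,0,0],[0,0,36,0,0,0],[0,0,36,0,0,0],[0,0,36,0,0,0],[0,0,0,0,0,0],[0,0,0,0,0,0]]]}}

```text
time: 24.93
position: [0.5989, 0.2424, 0.1504]
tool_rot: [-0.079, 0.997, -0.0, -0.002]
ft_force: [-0.7, -0.5, 1.3]
grip_width: 0.0868
grip_force: 0.0
```

Emit:
{"fn": "drive_tool", "kwargs": {"deltas": [[[0,0,30,0,0,0],[0,0,30,0,0,0],[0,0,30,0,0,0],[0,0,19,0,0,0],[0,0,10,0,0,0],[0,0,0,0,0,0],[0,0,0,0,0,0]]]}}

```text
time: 25.52
position: [0.601, 0.2441, 0.0348]
tool_rot: [-0.08, 0.997, 0.0, 0.002]
ft_force: [0.2, -0.1, 0.9]
grip_width: 0.0867
grip_force: 0.0
```

Emit:
{"fn": "drive_tool", "kwargs": {"deltas": [[[0,0,0,0,0,0],[0,0,0,0,0,0],[0,0,0,0,0,0],[0,0,0,0,0,0],[0,0,0,0,0,0],[0,0,0,0,0,0],[0,0,0,0,0,0],[0,0,0,0,0,0]]], "gripper": 0, "squeeze": 25}}

```text
time: 26.18
position: [0.5999, 0.2435, 0.0343]
tool_rot: [-0.081, 0.997, -0.0, 0.001]
ft_force: [-0.3, -3.1, 5.8]
grip_width: 0.068
grip_force: 25.0
```

Emit:
{"fn": "drive_tool", "kwargs": {"deltas": [[[0,0,-10,0,0,0],[0,0,-30,0,0,0],[0,0,-36,0,0,0],[0,0,-36,0,0,0],[0,0,-36,0,0,0],[0,0,-36,0,0,0],[0,0,-36,0,0,0],[0,0,0,0,0,-0.061]]]}}

```text
time: 26.85
position: [0.6023, 0.2454, 0.2615]
tool_rot: [-0.111, 0.994, 0.001, 0.007]
ft_force: [2.5, 0.7, -2.6]
grip_width: 0.0678
grip_force: 25.0
```

Emit:
{"fn": "drive_tool", "kwargs": {"deltas": [[[-1,-30,0,0,0,0],[0,-38,0,0,0,0],[-1,-38,0,0,0,0],[0,-38,0,0,0,0],[-1,-38,0,0,0,0],[0,-38,0,0,0,0],[-1,-38,0,0,0,0],[0,-34,0,0,0,0]]]}}

```text
time: 27.52
position: [0.6665, -0.0418, 0.2521]
tool_rot: [-0.111, 0.994, 0.001, -0.001]
ft_force: [-0.2, 0.1, -4.3]
grip_width: 0.0682
grip_force: 25.0
```

Emit:
{"fn": "drive_tool", "kwargs": {"deltas": [[[0,0,0,0,0,0],[0,0,25,0,0,0],[0,0,30,0,0,0],[0,0,25,0,0,0],[0,0,0,0,0,0],[0,0,0,0,0,0]]]}}

```text
time: 28.02
position: [0.6652, -0.0391, 0.1708]
tool_rot: [-0.111, 0.994, 0.001, -0.003]
ft_force: [0.6, -0.7, -3.1]
grip_width: 0.0678
grip_force: 25.0
```

Run:
```python
from h import *
import pickle
c=cam("wrist");pickle.dump(c,open("w9.pkl","wb"));save(c,"w9",s=1.5)
o=sensors.get_obs();print(o["position"],yaw(o),o["ft_force"]);plan((.6675,-.0408,.141),102.7)
```

```text
[ 0.66700867 -0.039545    0.1729395 ] 102.74216249532512 [ 0.76815034  0.20175853 -2.56087221]
turn z 0.001 rad; shift x -0.2 y -1.3 z 28.9 mm
```

View pics/w9.png

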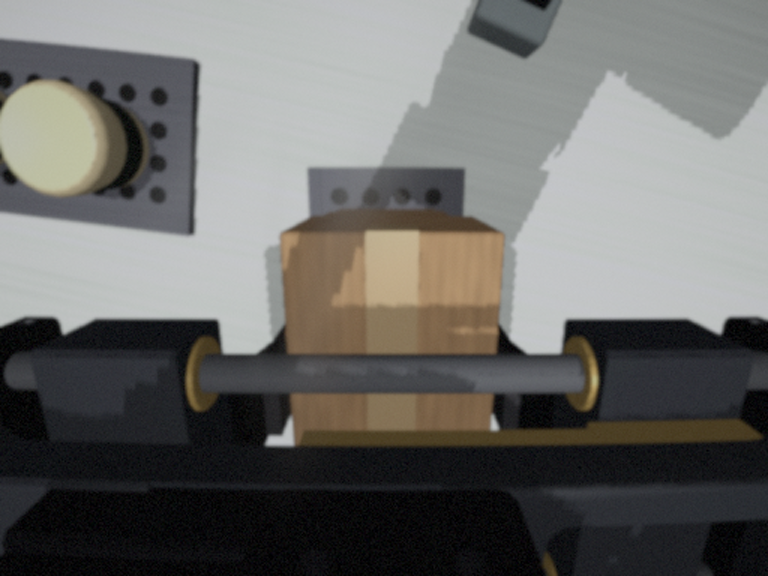

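Emit:
{"fn": "drive_tool", "kwargs": {"deltas": [[[-2,-1,10,0,0,0],[0,0,10,0,0,0],[0,0,5,0,0,0],[0,0,0,0,0,0],[0,0,0,0,0,0],[0,0,0,0,0,0]]]}}

```text
time: 28.57
position: [0.6695, -0.0406, 0.1481]
tool_rot: [-0.111, 0.994, -0.0, 0.0]
ft_force: [-0.1, 0.0, -3.2]
grip_width: 0.0675
grip_force: 25.0
```

Emit:
{"fn": "drive_tool", "kwargs": {"deltas": [[[0,0,1,0,0,0],[0,0,0,0,0,0],[0,0,0,0,0,0]]]}}

```text
time: 28.82
position: [0.6694, -0.0405, 0.1471]
tool_rot: [-0.111, 0.994, -0.0, 0.0]
ft_force: [0.3, 0.7, -4.7]
grip_width: 0.0678
grip_force: 25.0
```

Emit:
{"fn": "drive_tool", "kwargs": {"deltas": [[[0,0,1,0,0,0],[0,0,0,0,0,0],[0,0,0,0,0,0]]]}}

```text
time: 29.07
position: [0.6692, -0.0406, 0.1458]
tool_rot: [-0.111, 0.994, 0.0, -0.0]
ft_force: [0.4, -0.7, -3.5]
grip_width: 0.0677
grip_force: 25.0
```

Emit:
{"fn": "drive_tool", "kwargs": {"deltas": [[[0,0,1,0,0,0],[0,0,0,0,0,0],[0,0,0,0,0,0]]]}}

```text
time: 29.32
position: [0.6692, -0.0406, 0.1448]
tool_rot: [-0.111, 0.994, 0.0, -0.0]
ft_force: [-0.3, -1.0, -3.9]
grip_width: 0.0678
grip_force: 25.0
```

Emit:
{"fn": "drive_tool", "kwargs": {"deltas": [[[0,0,0.6,0,0,0],[0,0,0,0,0,0],[0,0,0,0,0,0]]]}}

```text
time: 29.57
position: [0.6693, -0.0406, 0.1444]
tool_rot: [-0.111, 0.994, -0.0, 0.0]
ft_force: [-1.3, -0.6, -1.9]
grip_width: 0.068
grip_force: 25.0
```

Emit:
{"fn": "drive_tool", "kwargs": {"deltas": [[[0,0,0.4,0,0,0],[0,0,0,0,0,0],[0,0,0,0,0,0],[0,0,0,0,0,0],[0,0,0,0,0,0],[0,0,-10,0,0,0],[0,0,-25,0,0,0],[0,0,-35,0,0,0]]], "gripper": 100}}

```text
time: 30.23
position: [0.6672, -0.0401, 0.2119]
tool_rot: [-0.111, 0.994, 0.001, -0.003]
ft_force: [0.0, 0.2, -0.7]
grip_width: 0.087
grip_force: 0.0
```

Emit:
{"fn": "drive_tool", "kwargs": {"deltas": [[[0,0,-40,0,0,0],[0,0,-40,0,0,0],[0,0,-35,0,0,0],[-35,0,0,0,0,0],[-35,0,0,0,0,0],[0,0,0,0,0,0],[0,0,0,0,0,0]]]}}

```text
time: 30.82
position: [0.7381, -0.0246, 0.3283]
tool_rot: [-0.111, 0.994, 0.0, -0.0]
ft_force: [-0.1, -0.3, 0.4]
grip_width: 0.087
grip_force: 0.0
```

Run:
```python
from h import *
import pickle
c=cam("wrist");pickle.dump(c,open("w10.pkl","wb"))
hsv=cv2.cvtColor(c["img"],cv2.COLOR_RGB2HSV);V=hsv[...,2]
br=(hsv[...,0]<28)&(hsv[...,1]>60)&(V>40);br[215:]=0
for r in rect(c,br,.16,800,9):print("carton",r)
o=sensors.get_obs();print(o["position"],yaw(o))
p=plan((.50,.34,.29),100.5)
```

```text
carton (0.6240753173828125, 0.22306648254394532, 77.91133117675781, 30.241554260253906, np.float32(24.667904), array([501., 132.]))
carton (0.6679563598632813, -0.039478363037109374, 98.52954864501953, 68.16043853759766, np.float32(12.796575), array([255., 123.]))
[ 0.73707486 -0.02492213  0.32828561] 102.75837416461862
turn z 0.039 rad; shift x 166.6 y 402.0 z 35.3 mm
```

Emit:
{"fn": "drive_tool", "kwargs": {"deltas": [[[0,0,0,0,0,0.039],[10,30,0,0,0,0],[15,37,0,0,0,0],[15,37,0,0,0,0],[15,37,0,0,0,0],[15,37,0,0,0,0],[15,37,0,0,0,0],[15,37,0,0,0,0]]]}}

```text
time: 31.53
position: [0.5906, 0.205, 0.3294]
tool_rot: [-0.091, 0.996, -0.0, -0.0]
ft_force: [0.8, 0.4, 0.3]
grip_width: 0.0871
grip_force: 0.0
```

Emit:
{"fn": "drive_tool", "kwargs": {"deltas": [[[15,37,5,0,0,0],[15,37,10,0,0,0],[15,37,10,0,0,0],[15,37,10,0,0,0],[7,2,0,0,0,0],[0,0,0,0,0,0],[0,0,0,0,0,0],[0,0,0,0,0,0]]]}}

```text
time: 32.2
position: [0.501, 0.3385, 0.2947]
tool_rot: [-0.091, 0.996, -0.0, 0.001]
ft_force: [0.1, -0.3, 0.1]
grip_width: 0.0869
grip_force: 0.0
```

Run:
```python
from h import *
import pickle
c=cam("wrist");pickle.dump(c,open("w11.pkl","wb"))
hsv=cv2.cvtColor(c["img"],cv2.COLOR_RGB2HSV);V=hsv[...,2]
br=(hsv[...,0]<28)&(hsv[...,1]>60)&(V>40);br[215:]=0
for z in(.032,.05):
  for r in rect(c,br,z,800,9):print("carton",z,r)
o=sensors.get_obs();print(o["position"],yaw(o))
x,y,l,w,a,_=[r for r in rect(c,br,.032,800,9) if 90<r[2]<105][0]
p=plan((x,y,.15),a+90);p=plan((x,y,.024),a+90,*p);p=plan((x,y,.25),a+90,*p);p=plan((.6675,-.0408,.25),102.7,*p)
```

```text
carton 0.032 (0.5542147216796875, 0.3814471130371094, 69.19659423828125, 47.676170349121094, np.float32(90.43767), array([287., 198.]))
carton 0.032 (0.4348168029785156, 0.34561053466796876, 96.9758529663086, 64.56527709960938, np.float32(10.422206), array([277., 120.]))
carton 0.032 (0.31727337646484377, 0.5736880493164063, 90.5297622680664, 19.6346435546875, np.float32(18.394503), array([454.,  59.]))
carton 0.05 (0.5488557739257812, 0.3790211486816406, 66.10858917236328, 45.548519134521484, np.float32(90.4377), array([287., 198.]))
carton 0.05 (0.43478616333007813, 0.3447838134765625, 92.64811706542969, 61.68393325805664, np.float32(10.422239), array([277., 120.]))
carton 0.05 (0.3224882507324219, 0.5626829223632812, 86.4897232055664, 18.75838851928711, np.float32(18.394558), array([454.,  59.]))
[0.50136588 0.33838005 0.29466177] 100.37588021531027
turn z -0.001 rad; shift x 64.1 y 19.1 z 141.7 mm
turn z -0.000 rad; shift x 0.0 y 0.0 z 126.0 mm
turn z -0.000 rad; shift x 0.0 y 0.0 z -226.0 mm
turn z -0.040 rad; shift x -142.0 y -428.1 z -0.0 mm
```

Emit:
{"fn": "drive_tool", "kwargs": {"deltas": [[[32,9,10,0,0,0],[32,9,20,0,0,0],[0,0,36,0,0,0],[0,0,36,0,0,0],[0,0,36,0,0,0],[0,0,0,0,0,0],[0,0,0,0,0,0]]]}}

```text
time: 32.83
position: [0.4341, 0.3443, 0.1548]
tool_rot: [-0.09, 0.996, -0.001, -0.002]
ft_force: [-0.0, -0.7, 0.6]
grip_width: 0.0873
grip_force: 0.0
```

Emit:
{"fn": "drive_tool", "kwargs": {"deltas": [[[0,0,30,0,0,0],[0,0,30,0,0,0],[0,0,30,0,0,0],[0,0,25,0,0,0],[0,0,13,0,0,0],[0,0,0,0,0,0],[0,0,0,0,0,0]]]}}

```text
time: 33.42
position: [0.4362, 0.3463, 0.0295]
tool_rot: [-0.091, 0.996, 0.001, 0.002]
ft_force: [1.2, -0.3, 0.2]
grip_width: 0.0873
grip_force: 0.0
```

Emit:
{"fn": "drive_tool", "kwargs": {"deltas": [[[0,0,0,0,0,0],[0,0,0,0,0,0],[0,0,0,0,0,0],[0,0,0,0,0,0],[0,0,0,0,0,0],[0,0,0,0,0,0],[0,0,0,0,0,0],[0,0,0,0,0,0]]], "gripper": 0, "squeeze": 22}}

```text
time: 34.08
position: [0.4347, 0.3459, 0.0292]
tool_rot: [-0.092, 0.996, 0.0, 0.001]
ft_force: [-0.2, -1.6, 6.9]
grip_width: 0.0679
grip_force: 22.0
```

Emit:
{"fn": "drive_tool", "kwargs": {"deltas": [[[0,0,-10,0,0,0],[0,0,-30,0,0,0],[0,0,-37,0,0,0],[0,0,-37,0,0,0],[0,0,-37,0,0,0],[0,0,-37,0,0,0],[0,0,-37,0,0,0],[0,0,0,0,0,-0.04]]]}}

```text
time: 34.75
position: [0.4371, 0.3479, 0.2611]
tool_rot: [-0.112, 0.994, 0.003, 0.007]
ft_force: [1.3, 0.3, -2.4]
grip_width: 0.0676
grip_force: 22.0
```

Emit:
{"fn": "drive_tool", "kwargs": {"deltas": [[[-10,-30,0,0,0,0],[-12,-36,0,0,0,0],[-12,-36,0,0,0,0],[-12,-36,0,0,0,0],[-12,-36,0,0,0,0],[-12,-36,0,0,0,0],[-12,-36,0,0,0,0],[-12,-36,0,0,0,0]]]}}

```text
time: 35.42
position: [0.5878, 0.0901, 0.253]
tool_rot: [-0.111, 0.994, 0.0, -0.001]
ft_force: [1.2, 0.5, -1.1]
grip_width: 0.0679
grip_force: 22.0
```

Emit:
{"fn": "drive_tool", "kwargs": {"deltas": [[[-12,-36,0,0,0,0],[-12,-36,0,0,0,0],[-12,-36,0,0,0,0],[-12,-36,0,0,0,0],[0,0,0,0,0,0],[0,0,20,0,0,0],[0,0,20,0,0,0],[0,0,0,0,0,0]]]}}

```text
time: 36.08
position: [0.6631, -0.0376, 0.2084]
tool_rot: [-0.111, 0.994, 0.002, -0.005]
ft_force: [-1.9, 0.5, -2.6]
grip_width: 0.0677
grip_force: 22.0
```

Run:
```python
from h import *
import pickle
ps=[]
for k in range(3):
    c=cam("wrist");o=sensors.get_obs();ps.append(o["position"])
pickle.dump(c,open("w12.pkl","wb"));save(c,"w12",s=1.5)
print(np.mean(ps,0),yaw(o),o["ft_force"]);plan((.668,-.0406,.185),102.7,np.mean(ps,0)-[0,0,.003],yaw(o))
```

```text
[ 0.66542109 -0.03766014  0.21194178] 102.81046150848883 [ 0.25927256 -0.83965593 -1.44198439]
turn z 0.002 rad; shift x -1.9 y -3.4 z 23.9 mm
```

View pics/w12.png

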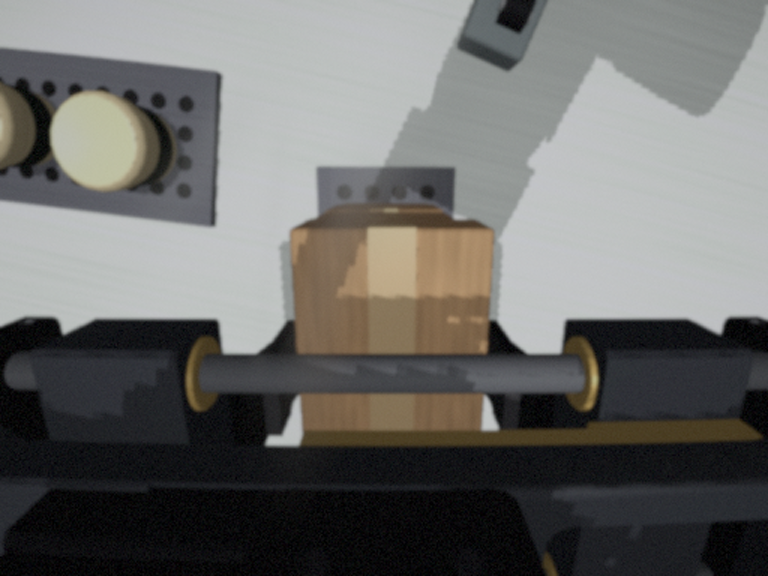

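The held flat carton's near edge is at row 229, from (293,229) to (492,229).

Run:
```python
from h import *
import pickle
for n,px,h in(("w12",[[293,229],[492,229]],.005),("w9",[[282,231.5],[503,231.5]],.017),("w4",[[281,236],[503.5,236]],.017)):
    c=pickle.load(open(n+".pkl","rb"));T=c["T"]@np.linalg.inv(np.array(c["hand_eye"]))
    b=ray(c,np.array(px)/1.5,T[2,3]+h);print(n,(((b-T[:3,3])@T[:3,:3])*1e3).round(1).tolist())
```

```text
w12 [[50.3, -31.0, -4.9], [50.3, 33.5, -4.8]]
w9 [[51.1, -31.5, -16.8], [51.1, 34.0, -16.6]]
w4 [[49.8, -31.9, -16.8], [49.7, 34.2, -16.7]]
```

Emit:
{"fn": "drive_tool", "kwargs": {"deltas": [[[-2,-3,8,0,0,0],[0,0,7,0,0,0],[0,0,5,0,0,0],[0,0,0,0,0,0],[0,0,0,0,0,0],[0,0,0,0,0,0]]]}}

```text
time: 36.73
position: [0.6694, -0.0407, 0.1929]
tool_rot: [-0.111, 0.994, -0.0, 0.0]
ft_force: [-0.3, -0.4, -1.6]
grip_width: 0.0679
grip_force: 22.0
```

Emit:
{"fn": "drive_tool", "kwargs": {"deltas": [[[0,0,1,0,0,0],[0,0,0,0,0,0],[0,0,0,0,0,0]]]}}

```text
time: 36.98
position: [0.6694, -0.0407, 0.192]
tool_rot: [-0.111, 0.994, -0.0, 0.0]
ft_force: [-0.4, 0.0, -2.2]
grip_width: 0.0678
grip_force: 22.0
```

Emit:
{"fn": "drive_tool", "kwargs": {"deltas": [[[0,0,1,0,0,0],[0,0,0,0,0,0],[0,0,0,0,0,0]]]}}

```text
time: 37.23
position: [0.6692, -0.0407, 0.1908]
tool_rot: [-0.111, 0.994, 0.0, -0.0]
ft_force: [0.7, 0.6, -3.4]
grip_width: 0.0677
grip_force: 22.0
```

Emit:
{"fn": "drive_tool", "kwargs": {"deltas": [[[0,0,1,0,0,0],[0,0,0,0,0,0],[0,0,0,0,0,0]]]}}

```text
time: 37.48
position: [0.6692, -0.0407, 0.1897]
tool_rot: [-0.111, 0.994, 0.0, -0.0]
ft_force: [-0.3, 0.3, -1.5]
grip_width: 0.0678
grip_force: 22.0
```

Emit:
{"fn": "drive_tool", "kwargs": {"deltas": [[[0,0,1,0,0,0],[0,0,0,0,0,0],[0,0,0,0,0,0]]]}}

```text
time: 37.73
position: [0.6695, -0.0408, 0.1892]
tool_rot: [-0.111, 0.994, -0.0, 0.0]
ft_force: [-0.8, -0.4, 0.3]
grip_width: 0.0679
grip_force: 22.0
```

Emit:
{"fn": "drive_tool", "kwargs": {"deltas": [[[0,0,0.5,0,0,0],[0,0,0,0,0,0],[0,0,0,0,0,0]]]}}

```text
time: 37.98
position: [0.6695, -0.0408, 0.1892]
tool_rot: [-0.111, 0.994, -0.0, 0.0]
ft_force: [-2.2, 0.4, 4.8]
grip_width: 0.0679
grip_force: 22.0
```

Emit:
{"fn": "drive_tool", "kwargs": {"deltas": [[[0,0,-0.5,0,0,0],[0,0,0,0,0,0],[0,0,0,0,0,0],[0,0,0,0,0,0],[0,0,-10,0,0,0],[0,0,-25,0,0,0],[0,0,-35,0,0,0],[0,0,-40,0,0,0]]], "gripper": 100}}

```text
time: 38.65
position: [0.6681, -0.0405, 0.2984]
tool_rot: [-0.111, 0.994, 0.001, -0.002]
ft_force: [0.5, 0.4, -0.3]
grip_width: 0.087
grip_force: 0.0
```

Emit:
{"fn": "drive_tool", "kwargs": {"deltas": [[[0,0,-35,0,0,0],[0,0,-35,0,0,0],[-35,0,0,0,0,0],[-30,0,0,0,0,0],[0,0,0,0,0,0],[0,0,0,0,0,0],[0,0,0,0,0,0]]]}}

```text
time: 39.23
position: [0.732, -0.0263, 0.3683]
tool_rot: [-0.111, 0.994, 0.0, -0.001]
ft_force: [0.4, 0.3, -0.5]
grip_width: 0.0873
grip_force: 0.0
```

Run:
```python
from h import *
import pickle
c=cam("wrist");pickle.dump(c,open("w13.pkl","wb"))
hsv=cv2.cvtColor(c["img"],cv2.COLOR_RGB2HSV);V=hsv[...,2]
br=(hsv[...,0]<28)&(hsv[...,1]>60)&(V>40);br[215:]=0;br[:,330:]=0
for r in rect(c,br,.192,800,9):print("carton",r)
```

```text
carton (0.6688150634765625, -0.039899269104003904, 97.81623077392578, 67.02582550048828, np.float32(12.746883), array([256., 127.]))
```

Emit:
{"fn": "drive_tool", "kwargs": {"deltas": [[[0,30,0,0,0,0],[0,37,0,0,0,0],[0,37,0,0,0,0],[0,37,0,0,0,0],[0,37,0,0,0,0],[0,37,0,0,0,0],[0,37,0,0,0,0],[0,37,0,0,0,0]]]}}

```text
time: 39.95
position: [0.6671, 0.2564, 0.3696]
tool_rot: [-0.111, 0.994, -0.0, -0.0]
ft_force: [0.9, 0.0, 0.2]
grip_width: 0.0872
grip_force: 0.0
```

Emit:
{"fn": "drive_tool", "kwargs": {"deltas": [[[0,37,25,0,0,0.1],[0,37,30,0,0,0.11],[0,37,30,0,0,0],[0,0,0,0,0,0],[0,0,0,0,0,0],[0,0,0,0,0,0]]], "gripper": 60}}

```text
time: 40.45
position: [0.6566, 0.353, 0.2936]
tool_rot: [-0.007, 1.0, -0.0, 0.0]
ft_force: [-0.6, -0.2, 0.4]
grip_width: 0.0564
grip_force: 0.0
```

Run:
```python
from h import *
import pickle
c=cam("wrist");pickle.dump(c,open("w14.pkl","wb"));save(c,"w14",s=1.5)
hsv=cv2.cvtColor(c["img"],cv2.COLOR_RGB2HSV);V=hsv[...,2]
br=(hsv[...,0]<28)&(hsv[...,1]>60)&(V>40);br[215:]=0
for r in rect(c,br,.008,600,9):print("board",r)
for r in rect(c,br&(hsv[...,0]<15)&(hsv[...,1]>110),.032,60,3):print("bar",r)
o=sensors.get_obs();print(o["position"],yaw(o))
```

```text
board (0.7289435424804688, 0.5080096435546875, 203.0536346435547, 22.67885971069336, np.float32(91.580315), array([383., 207.]))
board (0.680824462890625, -0.03146861267089844, 128.04795837402344, 72.50953674316406, np.float32(167.32292), array([ 22., 171.]))
board (0.5920831298828125, 0.38370040893554686, 105.4252700805664, 67.02255249023438, np.float32(0.8158342), array([280., 114.]))
bar (0.6900260009765625, -0.013779922485351563, 84.39241790771484, 66.70359802246094, np.float32(167.16696), array([ 18., 179.]))
bar (0.6254974365234375, -0.017428657531738282, 37.3515510559082, 21.143962860107422, np.float32(95.127594), array([ 10., 142.]))
bar (0.5917929077148437, 0.3848228759765625, 65.46123504638672, 14.738439559936523, np.float32(179.81003), array([283., 117.]))
[0.65729285 0.35252837 0.29472981] 90.70335740783759
```

View pics/w14.png

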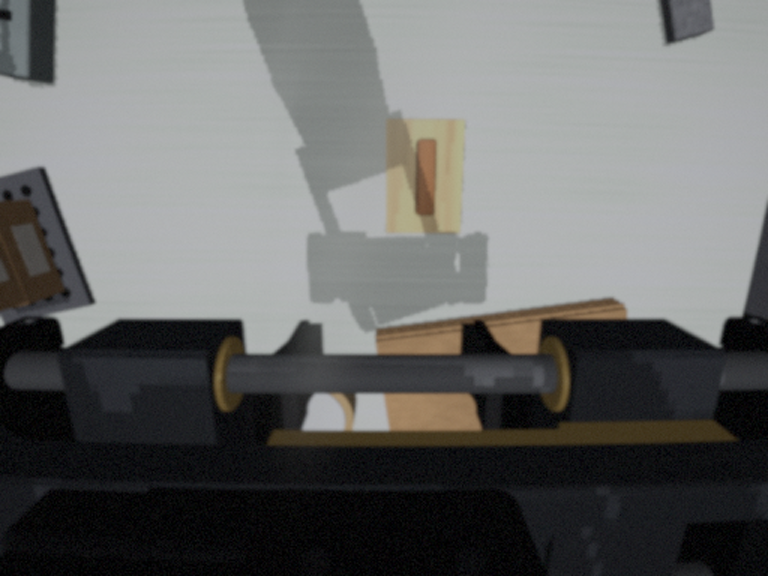

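The board is at (425,176), with corners (387,119), (465,121), (462,233) and (386,233). Its bar runs from (427,139) to (425,214).

Run:
```python
from h import *
import pickle
c=pickle.load(open("w14.pkl","rb"))
P=ray(c,np.array([[386.5,119],[466,120],[463.5,233.5],[385,233.5]])/1.5,.008);print(P.round(4).tolist(),P.mean(0))
B=ray(c,np.array([[427,139],[425,214.5]])/1.5,.032);print("bar",B,B.mean(0))
a=90+0.3
x,y=.592,(P.mean(0)[1]+B.mean(0)[1])/2
print(x,y);p=plan((x,y,.12),a);p=plan((x,y,.026),a,*p);p=plan((x,y,.29),a,*p);p=plan((.668,-.0402,.29),102.7,*p)
```

```text
[[0.5377, 0.3478, 0.008], [0.5374, 0.424, 0.008], [0.6467, 0.4273, 0.008], [0.6478, 0.3474, 0.008]] [0.59239812 0.38663093 0.008     ]
bar [[0.55734785 0.38521919 0.032     ]
 [0.62588178 0.38553904 0.032     ]] [0.59161481 0.38537912 0.032     ]
0.592 0.3860050204137947
turn z 0.007 rad; shift x 65.1 y 33.8 z 171.7 mm
turn z -0.000 rad; shift x 0.0 y 0.0 z 94.0 mm
turn z -0.000 rad; shift x 0.0 y 0.0 z -264.0 mm
turn z -0.216 rad; shift x 19.6 y -432.5 z -0.0 mm
```

Emit:
{"fn": "drive_tool", "kwargs": {"deltas": [[[32,17,20,0,0,0.007],[33,16,15,0,0,0],[0,0,36,0,0,0],[0,0,36,0,0,0],[0,0,36,0,0,0],[0,0,29,0,0,0],[0,0,0,0,0,0],[0,0,0,0,0,0]]]}}

```text
time: 41.17
position: [0.5919, 0.3845, 0.1212]
tool_rot: [-0.002, 1.0, -0.0, -0.001]
ft_force: [0.4, 0.8, 1.0]
grip_width: 0.0525
grip_force: 0.0
```

Emit:
{"fn": "drive_tool", "kwargs": {"deltas": [[[0,0,25,0,0,0],[0,0,25,0,0,0],[0,0,20,0,0,0],[0,0,12,0,0,0],[0,0,8,0,0,0],[0,0,0,0,0,0],[0,0,0,0,0,0],[0,0,0,0,0,0]]]}}

```text
time: 41.83
position: [0.5928, 0.3866, 0.0331]
tool_rot: [-0.003, 1.0, 0.001, 0.002]
ft_force: [-0.6, 0.8, -0.0]
grip_width: 0.0523
grip_force: 0.0
```

Run:
```python
from h import *
p=[];
for k in range(2):
    c=cam("wrist");o=sensors.get_obs();p.append(o["position"])
print(np.mean(p,0),yaw(o),o["ft_force"])
```

```text
[0.59252564 0.38654593 0.03286329] 90.35880147030123 [-0.41482731  0.23724256  0.44840002]
```

Emit:
{"fn": "drive_tool", "kwargs": {"deltas": [[[0,0,0,0,0,0],[0,0,0,0,0,0],[0,0,0,0,0,0],[0,0,0,0,0,0],[0,0,0,0,0,0],[0,0,0,0,0,0],[0,0,0,0,0,0],[0,0,0,0,0,0]]], "gripper": 0, "squeeze": 18}}

```text
time: 42.6
position: [0.5913, 0.3858, 0.0309]
tool_rot: [-0.003, 1.0, -0.0, -0.0]
ft_force: [-0.0, -0.9, 0.5]
grip_width: 0.0178
grip_force: 18.0
```

Emit:
{"fn": "drive_tool", "kwargs": {"deltas": [[[0,0,-14,0,0,0],[0,0,-30,0,0,0],[0,0,-37,0,0,0],[0,0,-37,0,0,0],[0,0,-37,0,0,0],[0,0,-37,0,0,0],[0,0,-37,0,0,0],[0,0,-35,0,0,0]]]}}

```text
time: 43.27
position: [0.5909, 0.3861, 0.2983]
tool_rot: [-0.003, 1.0, 0.0, 0.001]
ft_force: [-0.1, 0.3, -1.8]
grip_width: 0.018
grip_force: 18.0
```

Emit:
{"fn": "drive_tool", "kwargs": {"deltas": [[[0,0,0,0,0,-0.108],[0,0,0,0,0,-0.108],[2,-36,0,0,0,0],[2,-36,0,0,0,0],[2,-36,0,0,0,0],[2,-36,0,0,0,0],[2,-36,0,0,0,0],[2,-36,0,0,0,0]]]}}

```text
time: 43.93
position: [0.6269, 0.1712, 0.2959]
tool_rot: [-0.111, 0.994, 0.0, 0.0]
ft_force: [0.6, -0.4, -0.9]
grip_width: 0.018
grip_force: 18.0
```

Emit:
{"fn": "drive_tool", "kwargs": {"deltas": [[[2,-36,0,0,0,0],[2,-36,0,0,0,0],[2,-36,0,0,0,0],[2,-36,0,0,0,0],[0,-36,0,0,0,0],[0,-36,0,0,0,0],[0,0,0,0,0,0],[0,0,0,0,0,0]]]}}

```text
time: 44.6
position: [0.6671, -0.0421, 0.2955]
tool_rot: [-0.109, 0.994, 0.0, 0.0]
ft_force: [-0.1, 0.8, -2.1]
grip_width: 0.0179
grip_force: 18.0
```

Emit:
{"fn": "drive_tool", "kwargs": {"deltas": [[[0,0,15,0,0,0],[0,0,20,0,0,0],[0,0,10,0,0,0],[0,0,0,0,0,0],[0,0,0,0,0,0],[0,0,0,0,0,0]]]}}

```text
time: 45.1
position: [0.6676, -0.0391, 0.2512]
tool_rot: [-0.111, 0.994, -0.0, 0.001]
ft_force: [0.8, -0.1, -1.2]
grip_width: 0.0181
grip_force: 18.0
```

Run:
```python
from h import *
import pickle
p=[]
for k in range(3):
    c=cam("wrist");o=sensors.get_obs();p.append(o["position"])
pickle.dump(c,open("w15.pkl","wb"));save(c,"w15",s=1.5)
p=np.mean(p,0);print(p,yaw(o),o["ft_force"]);plan((.6685,-.0405,.222),102.7,p-[0,0,.003],yaw(o))
```

```text
[ 0.66774358 -0.0394566   0.2514288 ] 102.75279155225869 [ 0.11486919 -0.87838493 -0.68685976]
turn z 0.001 rad; shift x -0.5 y -1.2 z 26.4 mm
```

View pics/w15.png

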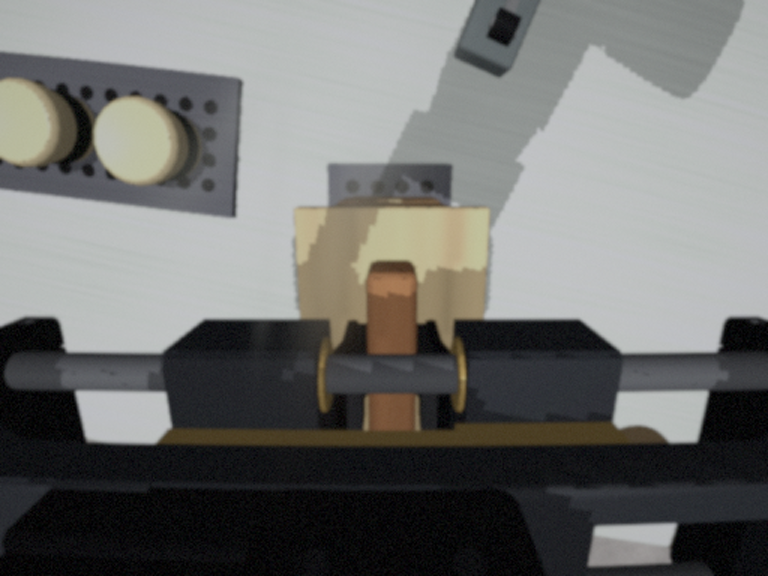

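The board is level and aligned over the column, near edge (294,208)–(489,208); the roller box is at (500,30) and undisturbed.

Run:
```python
from h import *
import pickle
c=pickle.load(open("w15.pkl","rb"));T=c["T"]@np.linalg.inv(np.array(c["hand_eye"]))
b=ray(c,np.array([[294,207.5],[489.5,208]])/1.5,T[2,3]-.024);print((((b-T[:3,3])@T[:3,:3])*1e3).round(1).tolist())
```

```text
[[55.0, -36.9, 23.9], [54.8, 38.9, 23.8]]
```

Emit:
{"fn": "drive_tool", "kwargs": {"deltas": [[[0,-1,10,0,0,0],[0,0,8,0,0,0],[0,0,5,0,0,0],[0,0,0,0,0,0],[0,0,0,0,0,0],[0,0,0,0,0,0]]]}}

```text
time: 45.75
position: [0.6673, -0.0408, 0.2269]
tool_rot: [-0.111, 0.994, 0.0, -0.0]
ft_force: [0.1, 0.4, -1.7]
grip_width: 0.0181
grip_force: 18.0
```

Emit:
{"fn": "drive_tool", "kwargs": {"deltas": [[[0,0,1,0,0,0],[0,0,0,0,0,0],[0,0,0,0,0,0]]]}}

```text
time: 46.0
position: [0.6674, -0.0407, 0.2263]
tool_rot: [-0.111, 0.994, -0.0, 0.0]
ft_force: [-0.5, 0.1, -2.0]
grip_width: 0.0182
grip_force: 18.0
```

Emit:
{"fn": "drive_tool", "kwargs": {"deltas": [[[0,0,1,0,0,0],[0,0,0,0,0,0],[0,0,0,0,0,0]]]}}

```text
time: 46.25
position: [0.6672, -0.0407, 0.225]
tool_rot: [-0.111, 0.994, 0.0, -0.0]
ft_force: [0.0, 0.5, -1.4]
grip_width: 0.0177
grip_force: 18.0
```

Emit:
{"fn": "drive_tool", "kwargs": {"deltas": [[[0,0,0.7,0,0,0],[0,0,0,0,0,0],[0,0,0,0,0,0]]]}}

```text
time: 46.5
position: [0.6672, -0.0407, 0.2243]
tool_rot: [-0.111, 0.994, 0.0, -0.0]
ft_force: [0.4, -0.4, -1.3]
grip_width: 0.0176
grip_force: 18.0
```

Emit:
{"fn": "drive_tool", "kwargs": {"deltas": [[[0,0,0.7,0,0,0],[0,0,0,0,0,0],[0,0,0,0,0,0]]]}}

```text
time: 46.75
position: [0.6672, -0.0407, 0.2235]
tool_rot: [-0.111, 0.994, 0.0, -0.0]
ft_force: [0.2, 0.4, -1.5]
grip_width: 0.0179
grip_force: 18.0
```

Emit:
{"fn": "drive_tool", "kwargs": {"deltas": [[[0,0,0.7,0,0,0],[0,0,0,0,0,0],[0,0,0,0,0,0]]]}}

```text
time: 47.0
position: [0.6673, -0.0408, 0.223]
tool_rot: [-0.111, 0.994, -0.0, 0.0]
ft_force: [-0.6, -0.0, -0.0]
grip_width: 0.0179
grip_force: 18.0
```

Emit:
{"fn": "drive_tool", "kwargs": {"deltas": [[[0,0,0,0,0,0],[0,0,0,0,0,0],[0,0,0,0,0,0],[0,0,-10,0,0,0],[0,0,-20,0,0,0],[0,0,-35,0,0,0],[0,0,-35,0,0,0],[0,0,-20,0,0,0]]], "gripper": 55}}

```text
time: 47.67
position: [0.6687, -0.041, 0.3484]
tool_rot: [-0.111, 0.994, -0.001, 0.003]
ft_force: [1.2, -0.5, 0.5]
grip_width: 0.0474
grip_force: 0.0
```

Emit:
{"fn": "drive_tool", "kwargs": {"deltas": [[[-35,0,0,0,0,0],[-35,0,0,0,0,0],[0,0,-35,0,0,0],[0,0,0,0,0,0],[0,0,0,0,0,0]]]}}

```text
time: 48.08
position: [0.7365, -0.0254, 0.3805]
tool_rot: [-0.111, 0.994, -0.001, 0.003]
ft_force: [1.0, -0.2, -0.5]
grip_width: 0.0474
grip_force: 0.0
```

Run:
```python
from h import *
import pickle
c=cam("wrist");pickle.dump(c,open("w16.pkl","wb"));save(c,"w16",s=1.5)
hsv=cv2.cvtColor(c["img"],cv2.COLOR_RGB2HSV);V=hsv[...,2]
br=(hsv[...,0]<32)&(hsv[...,1]>50)&(V>40);br[215:]=0;br[:,:170]=0;br[:,330:]=0
for r in rect(c,br,.200,600,9):print("board",r)
bar=br&(hsv[...,0]<15)&(hsv[...,1]>110)
for r in rect(c,bar,.224,60,3):print("bar",r)
t=cam("top");V=cv2.cvtColor(t["img"],cv2.COLOR_RGB2HSV)
for q in cv2.findContours((V[125:170,295:400,2]>116).astype(np.uint8)*(V[125:170,295:400,1]>22),0,2)[0]:
    if 100<cv2.contourArea(q)<600:
        (x,y),r=cv2.minEnclosingCircle(q);print("cheese",r,ray(t,[[x+295,y+125]],.06).round(3))
o=sensors.get_obs();print(o["position"])
plan((.545,0,.347),102.7)
```

```text
board (0.6667514038085938, -0.039451614379882816, 107.60181427001953, 73.97056579589844, np.float32(12.709303), array([262., 121.]))
bar (0.680631103515625, -0.03634716033935547, 35.5633659362793, 12.571313858032227, np.float32(13.067855), array([262., 130.]))
cheese 9.291393280029297 [[ 0.622 -0.252  0.06 ]]
cheese 9.158724784851074 [[ 0.626 -0.346  0.06 ]]
cheese 9.219644546508789 [[ 0.631 -0.448  0.06 ]]
[ 0.73457612 -0.02535181  0.37897287]
turn z 0.000 rad; shift x 179.4 y 66.4 z 29.0 mm
```

View pics/w16.png

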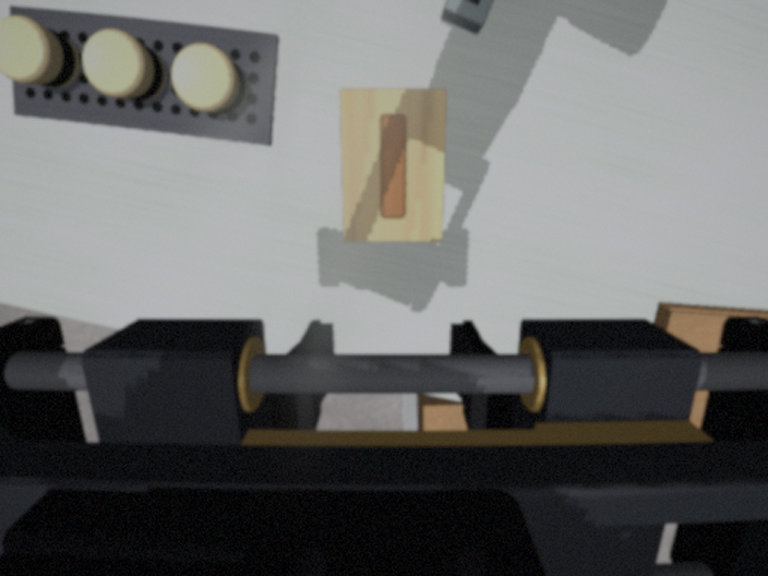

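The column is complete and square with the board at (393,165), and all three cheeses stand on the tray. I move to the roller with the fingers shut.

Emit:
{"fn": "drive_tool", "kwargs": {"deltas": [[[30,11,0,0,0,0],[30,11,0,0,0,0],[30,11,0,0,0,0],[30,11,0,0,0,0],[30,11,0,0,0,0],[29,11,0,0,0,0],[0,0,0,0,0,0]]], "gripper": 0}}

```text
time: 48.77
position: [0.5379, 0.0014, 0.3777]
tool_rot: [-0.111, 0.994, 0.001, -0.004]
ft_force: [0.6, 0.4, -0.1]
grip_width: 0.0094
grip_force: 0.0
```

Emit:
{"fn": "drive_tool", "kwargs": {"deltas": [[[0,0,30,0,0,0],[0,0,35,0,0,0],[0,0,35,0,0,0],[0,0,20,0,0,0],[0,0,0,0,0,0],[0,0,0,0,0,0],[0,0,0,0,0,0]]]}}

```text
time: 49.35
position: [0.5471, -0.0007, 0.2596]
tool_rot: [-0.111, 0.994, -0.0, 0.001]
ft_force: [0.7, -0.5, 0.7]
grip_width: 0.0003
grip_force: 0.0
```

Run:
```python
from h import *
import pickle
c=cam("wrist");pickle.dump(c,open("w17.pkl","wb"))
V=cv2.cvtColor(c["img"],cv2.COLOR_RGB2HSV)[...,2]
pr=proj(c,[.489,0,.075])[0];print("pred px",pr)
x0,y0=pr.round().astype(int)
for th in(30,45,60):
  m=(V<th).astype(np.uint8);m[212:]=0
  for q in cv2.findContours(m,0,2)[0]:
    x,y,w,h=cv2.boundingRect(q)
    if cv2.contourArea(q)>40 and abs(x+w/2-x0)<90: print(th,(x,y,w,h),cv2.contourArea(q),ray(c,[[x+w/2,y+h/2]],.075).round(4))
o=sensors.get_obs();print(o["position"],yaw(o))
s=V[max(0,y0-60):y0+24:3,x0-36:x0+36:3];print(s.shape);print("\n".join(" ".join("%3d"%v for v in r) for r in s))
```

```text
pred px [272.12230387 125.50561417]
45 (309, 0, 36, 74) 64.0 [[0.3857 0.0358 0.075 ]]
60 (266, 118, 14, 17) 81.0 [[0.4899 0.0012 0.075 ]]
60 (291, 70, 13, 14) 99.0 [[0.4321 0.0151 0.075 ]]
60 (308, 0, 37, 75) 134.5 [[0.3863 0.0354 0.075 ]]
[ 0.5474816  -0.0006736   0.26002169] 102.72455489413507
(28, 24)
184 185 186 186 186 183 185 185 182 183 183 183 176 149 157 109  80  75  85 114 134 141 138 138
186 184 184 183 183 184 185 185 183 184 184 182 159 154 152  96  75  72  65  60  64  99 127 137
187 186 185 185 184 184 183 182 184 183 183 181 146 152 128  86  74  68  64  57  50  47  51  91
185 185 185 187 185 184 184 184 183 183 182 170 123 123 110  81  70  69  62  59  49  47  44  96
186 186 186 184 185 182 184 184 183 184 182 140 122 120 119 113 101 103  78  55  46  44  63 106
184 185 185 185 185 184 183 184 181 182 178 126 122 119 116 113 112 115 115  76  48  43  92 104
186 184 185 185 183 183 183 184 184 182 163 121 120 116 117 113 115 115 114 111 101  83 102  99
186 186 185 184 186 184 183 185 181 181 132 120 119 117 115 113 117 117 109 110 109 104 104 118
185 188 186 185 184 185 18
[... 1193 characters left out ...]
 105 136 141 143 142 141 142
186 185 185 185 162 148 146 136 124  82  61  61  59  58  98 112 108 114 140 143 143 141 143 142
185 186 186 180 150 146 147 147 163 130  80  58  53  62 129 121 109 131 142 142 142 142 144 145
185 186 185 158 150 145 146 153 184 184 170 150 104  98 143 152 134 146 143 144 144 142 142 144
186 185 183 153 146 147 146 159 187 188 187 187 183 183 175 162 178 186 161 153 145 144 144 144
186 186 167 151 149 149 149 182 187 187 187 189 189 188 188 188 189 190 189 186 167 151 145 145
186 184 154 149 147 147 164 188 190 188 188 188 188 188 189 190 189 189 189 190 190 188 168 152
185 169 148 146 147 148 182 189 188 189 190 190 190 191 190 190 190 188 189 190 190 190 188 188
```

Emit:
{"fn": "drive_tool", "kwargs": {"deltas": [[[26,6,0,0,0,0],[26,7,0,0,0,0],[0,0,30,0,0,0],[0,0,35,0,0,0],[0,0,35,0,0,0],[0,0,25,0,0,0],[0,0,10,0,0,0],[0,0,0,0,0,0]]]}}

```text
time: 50.07
position: [0.4927, 0.0008, 0.1221]
tool_rot: [-0.111, 0.994, 0.0, -0.001]
ft_force: [0.7, -0.3, 0.7]
grip_width: 0.0004
grip_force: 0.0
```

Emit:
{"fn": "drive_tool", "kwargs": {"deltas": [[[0,0,0,0,0,0],[0,0,0,0,0,0],[0,0,0,0,0,0],[0,0,0,0,0,0]]]}}

```text
time: 50.4
position: [0.4939, 0.0007, 0.1244]
tool_rot: [-0.111, 0.994, -0.001, 0.002]
ft_force: [0.2, 0.6, 0.0]
grip_width: 0.0004
grip_force: 0.0
```

Down to about 0.110 (contact expected near 0.107), then in 2 mm steps.

Emit:
{"fn": "drive_tool", "kwargs": {"deltas": [[[0,0,5,0,0,0],[0,0,5,0,0,0],[0,0,3,0,0,0],[0,0,0,0,0,0],[0,0,0,0,0,0],[0,0,0,0,0,0]]]}}

```text
time: 50.9
position: [0.4928, 0.0009, 0.1097]
tool_rot: [-0.111, 0.994, 0.0, -0.0]
ft_force: [0.6, -0.3, -0.4]
grip_width: 0.0003
grip_force: 0.0
```

Emit:
{"fn": "drive_tool", "kwargs": {"deltas": [[[0,0,2,0,0,0],[0,0,0,0,0,0],[0,0,0,0,0,0]]]}}

```text
time: 51.15
position: [0.4928, 0.0008, 0.1079]
tool_rot: [-0.111, 0.994, 0.0, -0.0]
ft_force: [0.3, 0.4, 0.0]
grip_width: 0.0005
grip_force: 0.0
```

Emit:
{"fn": "drive_tool", "kwargs": {"deltas": [[[0,0,2,0,0,0],[0,0,0,0,0,0],[0,0,0,0,0,0]]]}}

```text
time: 51.4
position: [0.4936, 0.0007, 0.1062]
tool_rot: [-0.111, 0.994, -0.0, 0.001]
ft_force: [1.1, 0.5, 2.3]
grip_width: 0.0006
grip_force: 1.2
```

Emit:
{"fn": "drive_tool", "kwargs": {"deltas": [[[0,0,2,0,0,0],[0,0,0,0,0,0],[0,0,0,0,0,0]]]}}

```text
time: 51.65
position: [0.4944, 0.0005, 0.1044]
tool_rot: [-0.111, 0.994, -0.001, 0.002]
ft_force: [3.1, 0.0, 3.7]
grip_width: 0.0006
grip_force: 1.8
```

Emit:
{"fn": "drive_tool", "kwargs": {"deltas": [[[0,0,2,0,0,0],[0,0,0,0,0,0],[0,0,0,0,0,0]]]}}

```text
time: 51.9
position: [0.4929, 0.0007, 0.1019]
tool_rot: [-0.111, 0.994, -0.0, 0.0]
ft_force: [2.7, -0.0, 3.0]
grip_width: 0.0004
grip_force: 1.8
```

Emit:
{"fn": "drive_tool", "kwargs": {"deltas": [[[0,0,2,0,0,0],[0,0,2,0,0,0],[0,0,2,0,0,0],[0,0,2,0,0,0],[0,0,0,0,0,0],[0,0,0,0,0,0]]]}}

```text
time: 52.4
position: [0.4925, 0.0009, 0.0937]
tool_rot: [-0.111, 0.994, 0.0, -0.0]
ft_force: [3.3, -0.6, 3.7]
grip_width: 0.0004
grip_force: 1.9
```

Emit:
{"fn": "drive_tool", "kwargs": {"deltas": [[[0,0,1,0,0,0],[0,0,1,0,0,0],[0,0,0,0,0,0],[0,0,0,0,0,0]]]}}

```text
time: 52.73
position: [0.493, 0.0008, 0.092]
tool_rot: [-0.111, 0.994, -0.0, 0.0]
ft_force: [3.2, -0.7, 3.4]
grip_width: 0.0005
grip_force: 2.0
```

Emit:
{"fn": "drive_tool", "kwargs": {"deltas": [[[0,0,1,0,0,0],[0,0,0,0,0,0],[0,0,0,0,0,0]]]}}

```text
time: 52.98
position: [0.4928, 0.0008, 0.0909]
tool_rot: [-0.111, 0.994, -0.0, 0.0]
ft_force: [4.0, -0.7, 3.5]
grip_width: 0.0006
grip_force: 2.0
```

Emit:
{"fn": "drive_tool", "kwargs": {"deltas": [[[0,0,1,0,0,0],[0,0,1,0,0,0],[0,0,0,0,0,0],[0,0,0,0,0,0],[0,0,0,0,0,0]]]}}

```text
time: 53.4
position: [0.4926, 0.0009, 0.0889]
tool_rot: [-0.111, 0.994, 0.0, -0.0]
ft_force: [3.6, -0.1, 4.4]
grip_width: 0.0004
grip_force: 2.0
```

Run:
```python
from h import *
import pickle
c=cam("scene");a=pickle.load(open("scene0.pkl","rb"))
for n,i in(("rest",a),("pressed",c)):
    V=cv2.cvtColor(i["img"],cv2.COLOR_RGB2HSV)[195:220,255:295,2]
    print(n);print("\n".join(" ".join("%3d"%v for v in r[::2]) for r in V[::2]))
print(proj(c,[[.49,.001,.075],[.497,.0,.059]]))
```

```text
rest
198 200 201 200 199 200 201 199 201 205 207 204 202 202 201 200 199 201 196  73
198 197 198 200 201 202 200 199 207 107 187 203 203 204 203 201 203 198  35 116
196 198 199 199 199 198 199 206 130   5  10  66 143 204 198 199 198  35 118 207
195 196 193 196 198 202 205 167  72  54  51  14   3 157 201 202 135 132 205 199
197 197 198 197 200  46 135 123 133 113  42   5   4 143 201 207  39 206 199 198
196 196 197 200 146  12  21  24  44  73 101 137 106 116 200 200  29 202 199 198
197 198 197 199  71   4  11  81  21   6 134 135 133  42  96  93  79 198 194 192
196 195 195 201 153 111  41  94  85 136 137 134  54  42  95 121 199 196 193 194
196 197 198 166 135 139 138  77 134 135 136  81  39  92 203 201 197 196 196 195
197 198 188 132 138  84  82  82 137 139 115  39  57 197 195 195 196 199 198 199
196 201  94 115 132  81  79 124 138 134  46  45 148 199 197 197 195 196 197 199
199 205  94  52  55  78  92 140 141  54  39 137 200 196 197 196 198 199 198 198
199 203  95  54  57  55  59  88  82  42  93 206 197 195 197 196 198 198 198 198
pressed
 74  20  23  22  23  31 225  20  23  22  24  34
[... 351 characters left out ...]
1
209 208 210 213 128   4  10   4 101  75  90  90  72  81 135 133  20 138 136  67
211 211 209 211 213   0  13  12  76   6  87  88  87  49  59  58  56 135 132 132
210 208 207 217  77   6   9  21  92  89  89  87  54  50 106 106 136 133 132 130
208 209 215 170   2  10  24  37  90  89  89  65  45  89 137 135 134 134 134 133
212 212 197  81  26   5  54  91  89  91  81  48  64 135 132 132 134 135 135 135
216 143  72  86  95  73  72  90  91  90  52  50 132 134 135 134 131 134 136 136
137 137  77  59  62  85  93  92  93  54  47 117 135 133 135 133 135 136 135 136
135 137  79  60  60  62  65  76  68  49  91 140 133 132 133 132 135 135 135 135
[[266.64059462 206.52017598]
 [265.48078052 211.2717475 ]]
```

Emit:
{"fn": "drive_tool", "kwargs": {"deltas": [[[0,0,-5,0,0,0],[0,0,-15,0,0,0],[0,0,-30,0,0,0],[0,0,-40,0,0,0],[0,0,-40,0,0,0],[0,0,-40,0,0,0],[0,0,-30,0,0,0],[0,0,0,0,0,0]]]}}

```text
time: 54.12
position: [0.4937, 0.0008, 0.2942]
tool_rot: [-0.111, 0.994, -0.001, 0.003]
ft_force: [1.0, -0.2, 0.2]
grip_width: 0.0002
grip_force: 0.0
```

Emit:
{"fn": "drive_tool", "kwargs": {"deltas": [[[0,30,0,0,0,0],[0,40,0,0,0,0],[0,40,0,0,0,0],[0,30,0,0,0,0],[0,0,0,0,0,0],[0,0,0,0,0,0],[0,0,0,0,0,0]]]}}

```text
time: 54.7
position: [0.4603, 0.1371, 0.2877]
tool_rot: [-0.111, 0.994, -0.0, -0.002]
ft_force: [-0.5, 0.6, 1.2]
grip_width: 0.0003
grip_force: 0.0
```

Run:
```python
from h import *
t=cam("top");H=cv2.cvtColor(t["img"],cv2.COLOR_RGB2HSV)
for q in cv2.findContours((H[125:170,295:400,2]>112).astype(np.uint8)*(H[125:170,295:400,1]>22),0,2)[0]:
    if 100<cv2.contourArea(q)<600:
        (x,y),r=cv2.minEnclosingCircle(q);print("cheese",r,ray(t,[[x+295,y+125]],.06).round(3))
br=(H[...,0]<32)&(H[...,1]>50)&(H[...,2]>40);br[:,:225]=0;br[:,290:]=0;br[175:]=0;br[:100]=0
for r in rect(t,br,.2,150,9):print("board",r)
c=cam("wrist");W=cv2.cvtColor(c["img"],cv2.COLOR_RGB2HSV)[...,2]
s=cam("scene");V=cv2.cvtColor(s["img"],cv2.COLOR_RGB2HSV)[195:220,255:295,2]
print("\n".join(" ".join("%3d"%v for v in r[::2]) for r in V[::2]))
```

```text
cheese 8.95016098022461 [[ 0.622 -0.252  0.06 ]]
cheese 9.051148414611816 [[ 0.626 -0.346  0.06 ]]
cheese 8.944372177124023 [[ 0.631 -0.448  0.06 ]]
board (0.6558853149414062, -0.04369121170043945, 132.8499755859375, 76.61003875732422, np.float32(12.2516365), array([256., 128.]))
202 205 205 204 204 206 204 203 206 211 212 208 206 206 205 203 204 205 201  75
202 202 203 205 206 206 206 204 211 110 192 208 208 208 207 204 208 202  34 119
200 203 204 204 203 200 203 210 133   4  11  68 147 209 203 204 203  35 120 212
200 200 197 199 202 207 209 173  75  57  53  12   3 162 204 205 139 135 209 203
201 201 201 201 204  48 141 125 138 117  43   6   4 148 206 211  40 211 203 203
199 200 201 204 149  13  20  26  46  75 104 141 110 118 205 204  30 207 202 203
201 203 201 203  73   5  11  82  23   7 139 138 137  44  97  95  82 203 197 196
200 200 199 204 157 112  43  98  87 140 139 138  58  43  98 126 203 201 198 198
201 201 204 170 138 142 143  80 138 139 140  82  39  95 207 206 202 201 200 200
203 202 192 136 141  86  85  84 140 142 118  40  59 201 199 199 200 202 203 202
201 205  96 116 135  84  81 127 142 137  47  46 151 204 202 200 199 200 201 204
202 208  99  53  58  78  96 143 144  55  40 140 206 200 202 200 203 204 202 203
203 206  99  55  58  58  61  90  85  43  96 210 200 199 201 200 202 203 202 203
```

The lever is back at rest, matching the first picture. The cheeses and column haven't moved (the top-view board outline includes the carton sides), so I hand in.

```bash
python3 -c "
from h import *
print(ticket.hand_in())"
```

```text
the job is handed in; nothing more can be done
None
```

I handed the job in: the cheese stands in the empty place, the four-carton column with the board on top is square on the base, and the lever was pressed about 18 mm (click at 14, overtravel at 23) and sprang back. I saw no direct click signal, and the hand-in returned no verdict.

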